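# Set the turned leg to the pointer and lock the carving jig

## Task

Get the carving jig ready: turn the leaning wooden leg in it until the mortised block on the leg's side squarely faces the jig's steel pointer, and let go of it. Then put the fork key over the jig's clamping screw and tighten the screw clockwise until it comes up against its firm stop. Finally stand the key upright in its open wooden stand again, fork down, with the leg still set to the pointer, and leave the glue bottle, the mallet and the wax tin undisturbed.

Things in the scene. Friction and masses are not known exactly. Their poses are not given: they have to be found in the camera images.
- jig: Carving jig fixed to the bench: plywood base 200 (x) x 320 (y) x 20 mm, origin at its underside's centre, z up. Its steel collet holds a turned wooden leg leaning 35 degrees from vertical, top towards jig -x (the robot). A steel pointer on a bent rod stands on the leg's upper side (+x). A round boss, 44 mm across, top 40 mm above the bench, at jig x -20, y +125 mm, carries the clamping screw.
- axis_foot (a point): point on the leg's axis where the leg leaves the collet's mouth (35, 0, 90 mm in the jig's frame); the axis runs from here to point leg_top.
- leg_top (a point): centre of the leg's top end, on the axis, 146 mm from axis_foot. The last 42 mm of the leg below it are a plain cylinder 40 mm across, the place to grip; below that a 32 mm neck, then from 39 to 81 mm above the collet the side block.
- leg (a joint): turn of the leg about its leaning axis (rad), anticlockwise positive seen from the leg's top. At 0 the block faces straight away from the pointer; at +3.14 or -3.14 it faces the pointer squarely. Stops at +-4.2. It turns with even friction of about 0.2 N m and stays where it is left.
- block_face (a point): centre of the outer face of the square wooden block (34 mm wide, 42 mm high) on the leg's side, 45 mm from the leg's axis and 60 mm along it from the collet; the face has a dark upright mortise slot.
- pointer_tip (a point): tip of the jig's steel pointer, 53 mm from the leg's axis, 60 mm along it from the collet, in the vertical plane of the lean. Its rod stands up to 87 mm from the axis and ends 66 mm along it.
- screw (a joint): turn of the clamping screw about its vertical axis (rad); grows as it is tightened, clockwise from above; it starts loose and comes up hard against its stop at 1.8. At 0 its bar head lies along the jig's x axis, so the bar's direction is jig yaw minus this value. Friction about 0.06 N m.
- screw_head (a point): centre of the top of the clamping screw's head, 59 mm above the bench: an upright steel bar 36 mm long, 8 mm thick, 13 mm high, standing 6 mm clear of the boss; on the screw's axis. The point's z is up.
- key: Fork key, 123 mm long, 0.2 kg, standing in its stand. Origin at its foot's centre, z up. Foot: steel fork 32 (x) x 28 (y) mm, two 8 mm tines, slot 12 mm wide, 15 mm deep, right through along x. Then a 16 mm shank and a flat wooden grip 50 (x) x 16 (y) mm, 75 to 123 mm above the foot. Seated on the screw's bar the foot is 15 mm below the bar's top; if slot and bar are out of line it rides on top.
- stand: Key stand: fixed open-topped dark wooden box 82 x 82 x 32 mm, walls and floor 7 mm thick. Origin at the centre of its underside.
- stand_floor (a point): centre of the stand's inner floor (68 x 68 mm), 7 mm above the bench, where the key stands.
- glue: white glue bottle, 60 mm across, 150 mm high, origin at the centre of its underside. Bystander.
- mallet: wooden joiner's mallet lying flat: head 75 x 130 x 60 mm, 200 mm handle towards its own -x. Origin under the head's centre. Bystander.
- wax: plain steel wax tin, 84 mm across, 50 mm high, origin at the centre of its underside. Bystander.
There are look-alikes about, which are no part of the job. What is shaped like the key but blue or green is not meant.

How it is judged (in metres and radians):
On the way, in this order (a step that is already met when the one before it is completed fails the run):
1. the leg's block faces the pointer (within 0.12 rad) and the leg is let go ((value of joint leg between 3.0216 and 3.2616 rad or value of joint leg between -3.2616 and -3.0216 rad) and contact force between the fingers and jig below 0.3 N), for 0.2 s.
2. the key is down over the clamping screw's bar, leg still set ((value of joint leg between 3.0216 and 3.2616 rad or value of joint leg between -3.2616 and -3.0216 rad) and horizontal distance between key and screw_head below 0.015 m and z of key in the frame of screw_head below -0.009 m and angle between key's own z axis and vertical below 0.2 rad), for 0.1 s.
3. the screw is turned to its stop (past 1.68 rad) with the key over it (all of step 2 and value of joint screw above 1.68 rad), for 0.1 s.
At the end, for the whole second after the job is handed in: The leg's block faces the pointer within 0.12 rad (joint leg within 0.12 of +3.14 or -3.14), the screw is past 1.68 rad, and the key stands at rest on the floor of its stand: within 30 mm of its middle, foot less than 5 mm off the floor, upright within 0.1 rad ((value of joint leg between 3.0216 and 3.2616 rad or value of joint leg between -3.2616 and -3.0216 rad) and value of joint screw above 1.68 rad and horizontal distance between key and stand_floor below 0.03 m and z of key in the frame of stand below 0.012 m and angle between key's own z axis and vertical below 0.1 rad and linear speed of key below 0.02 m/s); the robot touches nothing.
It fails at once if the glue bottle is moved by more than 30 mm or tipped (distance of glue from where it was at the start of the episode above 0.03 m or angle between glue's own z axis and vertical above 0.4 rad).
It fails at once if the mallet is moved by more than 30 mm or tipped (distance of mallet from where it was at the start of the episode above 0.03 m or angle between mallet's own z axis and vertical above 0.4 rad).
It fails at once if the wax tin is moved by more than 30 mm or tipped (distance of wax from where it was at the start of the episode above 0.03 m or angle between wax's own z axis and vertical above 0.4 rad).
It also fails if it takes over 72 s, if anything falls off the work surface, if the arm or the gripper's body presses on something with over 40 N, if the wrist force passes 120 N, or if a joint passes its speed limit or range.

## Robot

A 6-joint arm with a two-finger parallel gripper is mounted at the origin on the work surface. World frame = base frame: x ahead of the robot, y to its left, z up, the work surface at z = 0. Lengths are in mm, angles in rad, forces in N, time in s.
With the tool pointing down it reaches from about 275 to 1000 mm from the base axis. Payload 8.4 kg.
Tool frame: the origin (TCP) lies at the very end of the fingers, on their centre line; the grasp point (between the pads) lies 19 mm behind it (r.tcp_to_grasp is the distance from the TCP to the grasp point, in mm); z points along the fingers, y is the line along which they close (so a half turn about z gives the same grasp; the last joint's range is limited). The gripper opens to 85 mm and grips with 20 to 120 N. Pads are 22 mm wide; open, the fingers measure 114 mm over their backs; the gripper's body (76 mm by 85 mm) begins 54 mm behind the grasp point. The pads swing forward as they close: fully open they stand 13 mm farther back than shut.
Start: joints at [-1.184, 0.353, 1.633, -0, 1.155, -0.002], TCP at [236.923, -578.356, 231.281] pointing down, gripper open.
Joint ranges: [-2.63, 2.63], [-0.92, 2.1], [0.06, 2.66], [-1.3, 4.44], [0, 2.69], [-3.02, 3.02]. Speed limits (rad/s): [2.22, 2.22, 2.79, 3.14, 3.14, 3.14].

## Interface

Orientations are given as [roll, pitch, yaw] about the fixed x, y, z axes, in that order (R = Rz(yaw) Ry(pitch) Rx(roll)).
In Python, from rig import r gives the robot as it stands. The module is installed in compiled form; this text tells all that it offers.
- The arm moves only by the tool play_rows, never from a script. Its argument "rows" is a list of rows, each an object with "dp": the shift along the tool's x, y, z in units of 40 mm (1.0 is 40 mm), a list of three; "turn": the turn, a rotation vector about the tool's x, y, z in units of 6 degrees (1.0 is 6 degrees), a list of three; "fingers": the closure, from 0 (fully open) to 1 (shut). In form: [{"dp": [tx, ty, tz], "turn": [wx, wy, wz], "fingers": fingers}, ...]. A call has 1 to 5 rows; each row shifts and turns the commanded pose from where the row before left it, along the tool's axes as they then stand; what a row does not reach is not made up. A row lasts 1/12 s, in which the tool goes at most 41.7 mm and 7.16 degrees, less where a joint would pass 70% of its speed; a pose out of reach is approached as far as the arm can. A call is refused whole if a number of a shift passes 1 or a number of a turn 1, either way. A call with a gripper value outside its range is refused whole. The fingers move at their own pace and stop on an object; "force" is the grip in N (left out, the last holds). Time passes only in rows, so rows that do not move let the fingers close. It gives the time, the measured TCP pose, the force, the opening and the grip force at its end, in the units of the state.
- r.sense(): the state, without advancing time (a new reading comes with each control period).
- r.grab_frame(name): name is "scene" or "top" or "wrist"; returns a dict with "pixels" (400x640x3 uint8, red, green, blue), "fx", "fy", "cx", "cy" (pixels), "pose" (4x4, takes a point from camera to world coordinates). Camera axes: x right, y down, z forward; pixel columns grow to the right and rows downward; lengths in mm; the calibration is good to about 2 mm. A picture is of the moment at which its call begins. There is no depth.
- r.sign_off(): hands the job in; it is judged then, once.
The state is a dict: "clock": time; "qpos": joint angles; "qvel": joint speeds; "joint_efforts": joint torques, N m; "eef_pos": TCP position; "tcp_rot": TCP orientation; "contact_force": force on the tool from outside, world axes, zero at the start; "wrist_torque": the same for the moment, N m; "opening": opening from 0.0 (shut) to 1.0 (fully open); "grasp_force": force on a finger pad.
Only numpy, scipy, OpenCV 4.12 (cv2) and the standard library are available. Lean on these libraries where they do the work, as an engineer would, in place of code of your own. Each camera call takes 0.05 s, during which the arm holds its last target. There are 200 camera calls.

## Working session

There is one attempt and no reset: what is moved stays moved. The work goes in short steps, Python scripts to look and compute and a tool call to move; the robot and the scene stay as the last step left them, time stands still between calls to the robot, and variables do not carry over. Pictures are saved under pics/ and viewed, at most 10 in all, crops included, and the job is handed in when it is done.

Besides the shell and the picture viewer there is one more tool, called after "Call:" by a JSON object that holds its "op" and its "data". play_rows: Moves the arm, as the interface text tells. Its arguments: {"type":"object","properties":{"rows":{"type":"array"},"force":{"type":"number"}},"required":["rows"]}

```bash
mkdir -p pics; cat > h.py <<'E'
import numpy as np, cv2, json, os
from rig import r
def snap(name,fn):
    f=r.grab_frame(name); cv2.imwrite('pics/'+fn+'.png',f['pixels'][:,:,::-1])
    np.savez('pics/'+fn+'.npz',**{k:np.array(f[k]) for k in f}); return f
def load(fn): return np.load('pics/'+fn+'.npz')
def ray(f,u,v):
    P=f['pose']; d=P[:3,:3]@np.array([(u-f['cx'])/f['fx'],(v-f['cy'])/f['fy'],1]); return P[:3,3],d/np.linalg.norm(d)
def atz(f,u,v,z):
    o,d=ray(f,u,v); return o+d*(z-o[2])/d[2]
def tri(obs):
    A=np.zeros((3,3));b=np.zeros(3)
    rs=[ray(f,u,v) for f,u,v in obs]
    for o,d in rs:
        M=np.eye(3)-np.outer(d,d);A+=M;b+=M@o
    p=np.linalg.solve(A,b); return p,[np.linalg.norm((np.eye(3)-np.outer(d,d))@(p-o)) for o,d in rs]
def proj(f,p):
    P=f['pose']; c=P[:3,:3].T@(np.array(p)-P[:3,3]); return np.array([f['fx']*c[0]/c[2]+f['cx'],f['fy']*c[1]/c[2]+f['cy']])
E
python3 - <<'E'
from h import *
for n in ['scene','top']:
    f=snap(n,n+'0'); print(n,f['pose'].round(3).tolist(),f['fx'])
print(r.sense())
a=cv2.imread('pics/scene0.png');b=cv2.imread('pics/top0.png')
E
```

```text
scene [[0.726, 0.418, -0.545, 1240.028], [0.687, -0.415, 0.597, -809.102], [0.024, -0.808, -0.589, 924.907], [0.0, 0.0, 0.0, 1.0]] 417.8248454343585
top [[0.001, -0.995, 0.1, 350.076], [-1.0, -0.002, -0.01, 0.987], [0.01, -0.1, -0.995, 1556.982], [0.0, 0.0, 0.0, 1.0]] 451.4466316049933
{'clock': 0.1, 'qpos': array([-1.18435976e+00,  3.53584110e-01,  1.63403322e+00,  4.45117544e-06,
        1.15518832e+00, -2.42124327e-03]), 'qvel': array([-0.0006607 , -0.00142573, -0.00072524, -0.00146401,  0.00040754,
       -0.00120038]), 'joint_efforts': array([ 3.51145973e-04, -6.06359196e+01, -3.42820072e+01,  9.05629850e-05,
        4.06999417e-03,  6.46096382e-06]), 'eef_pos': array([ 236.79260028, -577.96583425,  230.64484814]), 'tcp_rot': array([-3.14037968e+00, -7.00700098e-06,  3.88856009e-01]), 'contact_force': array([-0.43886864, -0.14390209, -0.52811907]), 'wrist_torque': array([ 0.03509221, -0.03891317,  0.02684423]), 'grasp_force': 0.0, 'opening': 1.0024456276500844}
```

View pics/scene0.png

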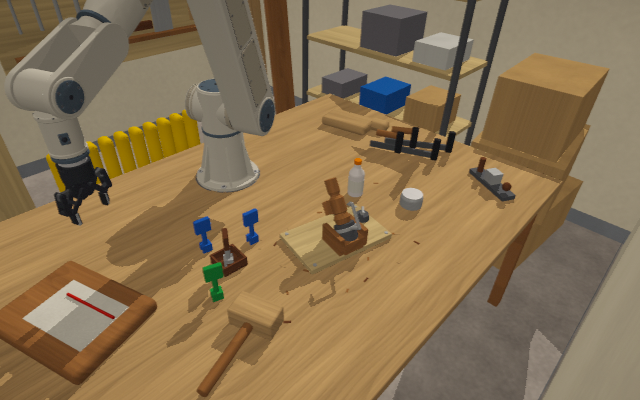

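View pics/top0.png

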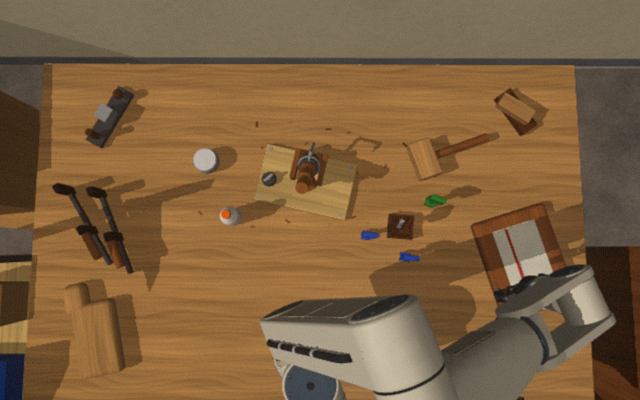

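The scene picture shows the wooden-grip key in the dark stand at scene (228,250) / top (401,226). The look-alikes are blue at scene (203,232) and (250,222), and green at (214,280). The jig is at scene (335,235) / top (307,180), the screw at top (268,179), the glue at top (229,215), the wax tin at (206,160) and the mallet at (425,157). I choose the brown-grip key in the stand and check it in one close crop.

```bash
python3 - <<'E'
from h import *
b=cv2.imread('pics/top0.png')[130:260,245:445]; a=cv2.imread('pics/scene0.png')[165:305,190:400]
b=cv2.resize(b,(800,520),interpolation=cv2.INTER_CUBIC)
cv2.imwrite('pics/c1.png',b)
cv2.imwrite('pics/c2.png',cv2.resize(a,(798,532),interpolation=cv2.INTER_CUBIC))
E
```

```text
(no output)
```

View pics/c1.png

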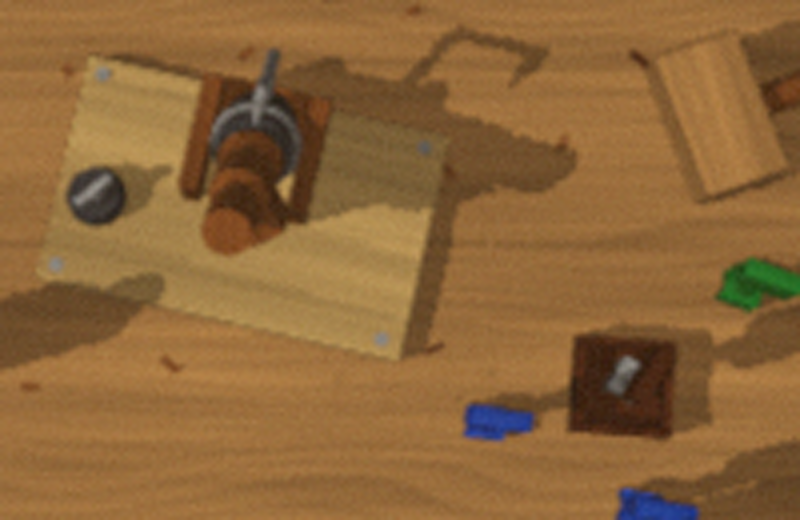

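View pics/c2.png

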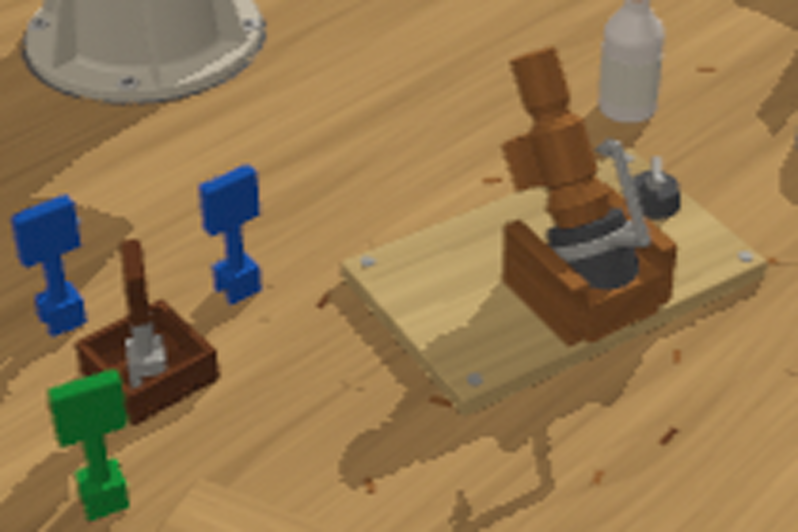

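The close crops confirm the brown-grip key standing in the dark stand, with its fork at c1 (622,375) and its grip top at c2 (132,248). The jig corners, boss and leaning leg are clear, and the block points left of the lean at c2 (520,160).

```bash
cat > jig.py <<'E'
from h import *
def J(yaw,x,y):
    c,s=np.cos(yaw),np.sin(yaw)
    return lambda p: np.array([x+c*p[0]-s*p[1], y+s*p[0]+c*p[1], p[2]])
S=np.sin(np.radians(35));C=np.cos(np.radians(35))
AX=np.array([-S,0,C]); UP=np.array([C,0,S]) # UP: towards pointer
SIDE=np.cross(AX,UP)
FOOT=np.array([35,0,90.])
def block(q,rad=45,h=60):
    # q=0 faces -UP, anticlockwise from top
    return FOOT+AX*h+rad*(-np.cos(q)*UP - np.sin(q)*SIDE)
E
python3 - <<'E'
from jig import *
T=load('top0');Sc=load('scene0')
t=lambda u,v:(T,245+u/4,130+v/4); s=lambda u,v:(Sc,190+u/3.8,165+v/3.8)
cor=[t(*c) for c in [(92,55),(447,140),(402,358),(38,275)]]
W=[atz(*c,20) for c in cor]
for w in W: print(w.round(1))
print('sides',[np.linalg.norm(W[i]-W[(i+1)%4]).round(1) for i in range(4)])
c=sum(W)/4; d=(W[0]-W[1])+(W[3]-W[2]); yaw=np.arctan2(d[1],d[0])-np.pi/2; print('centre',c,'yaw',yaw)
# scene corners
for q in [(345,268),(463,400),(765,262)]: print('scene',atz(*s(*q),20).round(1))
print('stand',[atz(*t(*p),32).round(1) for p in [(573,335),(676,340),(670,437),(570,432)]])
jw=J(yaw,c[0],c[1])
print('boss',jw((-20,125,40)), atz(*t(97,195),50))
print('legtop',jw(FOOT+146*AX), tri([t(228,229),s(536,55)]))
print('block seen', tri([t(280,222),s(508,163)]))
for q in np.arange(-3,3.1,.5):
    p=jw(block(q)); a=proj(T,p);b=proj(Sc,p); print(q,p.round(),((a-[245,130])*4).round(),((b-[190,165])*3.8).round())
p=jw(FOOT+60*AX+53*UP);print('ptr',((proj(T,p)-[245,130])*4).round(),((proj(Sc,p)-[190,165])*3.8).round())
E
```

```text
[702.9 144.7  20. ]
[ 629.1 -162.3   20. ]
[ 440.7 -122.2   20. ]
[511.3 188.7  20. ]
sides [np.float64(315.7), np.float64(192.6), np.float64(318.8), np.float64(196.5)]
centre [571.02799062  12.20824613  20.        ] yaw -0.229514295955487
scene [ 451.  -120.4   20. ]
scene [ 633.3 -161.9   20. ]
scene [705.3 144.8  20. ]
stand [array([ 459.7, -266.5,   32. ]), array([ 455.6, -353.9,   32. ]), array([ 373.6, -347.1,   32. ]), array([ 377.8, -262.6,   32. ])]
boss [579.9905233  138.48046401  40.        ] [576.01399467 136.34132293  50.        ]
legtop [523.56399609  23.29731085 209.59619847] (array([528.4065931 ,  25.10367869, 209.10753586]), [np.float64(2.5623783669742335), np.float64(2.5623783669742983)])
block seen (array([542.84646726, -16.84607299, 127.99226281]), [np.float64(0.052140335587345474), np.float64(0.052140335587298914)])
-3.0 [609.  10. 165.] [246. 132.] [592. 147.]
-2.5 [606.  32. 160.] [219. 136.] [607. 140.]
-2.0 [596.  48. 150.] [198. 152.] [609. 136.]
-1.5 [579.  56. 137.] [188. 175.] [599. 136.]
-1.0 [561.  53. 125.] [192. 200.] [579. 140.]
-0.5 [545.  40. 116.] [209. 221.] [555. 146.]
0.0 [536.  20. 113.] [234. 233.] [531. 155.]
0.5 [535.  -2. 116.] [261. 233.] [513. 162.]
1.0 [544. -20. 125.] [284. 222.] [506. 168.]
1.5 [559. -31. 137.] [298. 201.] [511. 170.]
2.0 [577. -31. 150.] [299. 175.] [528. 167.]
2.5 [594. -21. 160.] [286. 152.] [553. 161.]
3.0 [606.  -2. 165.] [262. 136.] [579. 152.]
ptr [256. 124.] [591. 149.]
```

The leg reads q ≈ +1.0 rad and the jig fit agrees with the measured leg top to about 5 mm. Next: wrist-camera geometry and the first transfer.

```bash
cat >> h.py <<'E'
from scipy.spatial.transform import Rotation as Ro
def tool(s=None):
    s=s or r.sense(); return np.array(s['eef_pos']),Ro.from_euler('xyz',s['tcp_rot'])
def plan(p=None,R=None,s=None):
    """units: rotation vector first (about TCP), then shift in final tool axes; also the other order"""
    p0,R0=tool(s); p=p0 if p is None else np.array(p); R=R0 if R is None else R
    w=(R0.inv()*R).as_rotvec(degrees=True)/6
    print('turn',w.round(2),'max',abs(w).max().round(1)); d=(p-p0)/40
    print('dp in present tool axes',R0.inv().apply(d).round(2),' in final axes',R.inv().apply(d).round(2))
E
python3 - <<'E'
from jig import *
f=snap('wrist','w0'); p,R=tool()
P=f['pose']; print('cam in tool', R.inv().apply(P[:3,3]-p).round(1)); print((R.inv().as_matrix()@P[:3,:3]).round(3),f['fx'])
jw=J(-.23,572,13)
ax=jw(AX)-jw((0,0,0)); top=jw(FOOT+146*AX); top=(top+np.array([528.4,25.1,209.1]))/2;print('ax',ax,'top',top)
z=-ax; x0=np.cross([0,0,1],[ax[0],ax[1],0]); 
# neutral tool: y in lean plane pointing forward/up (q6~0), x=y cross z
y=jw(UP)-jw((0,0,0)); x=np.cross(y,z); R0=Ro.from_matrix(np.c_[x,y,z])
for a in [0,61,-61]:
    Rt=R0*Ro.from_euler('z',a,degrees=True); print(a,Rt.as_euler('xyz')); plan(top+60*ax,Rt)
# stand view: tool down, neutral
sc=[416.7,-307.5,0]
R1=Ro.from_euler('xyz',[np.pi,0,np.pi/2-.64]); print('stand'); plan([sc[0],sc[1],300],R1)
E
```

```text
cam in tool [  84.4   -0.4 -142.3]
[[ 0.001 -0.944 -0.329]
 [ 1.     0.     0.002]
 [-0.001 -0.329  0.944]] 299.9591658715265
ax [-0.5584721   0.13076254  0.81915204] top [526.47069854  24.60605843 209.34809923]
0 [2.53072742e+00 1.64313008e-14 1.34079633e+00]
turn [-5.39  2.77 -8.8 ] max 8.8
dp in present tool axes [ 11.71 -11.69  -0.68]  in final axes [16.32  2.66  1.01]
61 [ 2.81433168 -0.52551809  0.3649073 ]
turn [-3.12  4.94  1.04] max 4.9
dp in present tool axes [ 11.71 -11.69  -0.68]  in final axes [ 10.24 -12.99   1.01]
-61 [2.81433168 0.52551809 2.31668535]
turn [ -6.91  -0.4  -18.56] max 18.6
dp in present tool axes [ 11.71 -11.69  -0.68]  in final axes [ 5.59 15.56  1.01]
stand
turn [-0.01 -0.   -5.18] max 5.2
dp in present tool axes [ 6.73 -4.55 -1.73]  in final axes [ 8.11 -0.43 -1.73]
```

Call:
{"op": "play_rows", "data": {"rows": [{"dp":[0.58,-0.58,-0.06],"turn":[0,0,0],"fingers":0},{"dp":[0.58,-0.58,-0.06],"turn":[0,0,0],"fingers":0},{"dp":[0.58,-0.58,-0.06],"turn":[0,0,0],"fingers":0},{"dp":[0.58,-0.58,-0.06],"turn":[0,0,0],"fingers":0},{"dp":[0.58,-0.58,-0.06],"turn":[0,0,0],"fingers":0}]}}

```text
clock: 0.57
eef_pos: [300.4, -425.5, 243.1]
tcp_rot: [-3.141, 0.0, 0.388]
contact_force: [0.3, 0.3, 0.7]
opening: 1.001
grasp_force: 0.0
```

Call:
{"op": "play_rows", "data": {"rows": [{"dp":[0.58,-0.58,-0.06],"turn":[0,0,0],"fingers":0},{"dp":[0.58,-0.58,-0.06],"turn":[0,0,0],"fingers":0},{"dp":[0.58,-0.58,-0.06],"turn":[0,0,0],"fingers":0},{"dp":[0.58,-0.58,-0.06],"turn":[0,0,0],"fingers":0},{"dp":[0.58,-0.58,-0.06],"turn":[0,0,0],"fingers":0}]}}

```text
clock: 0.98
eef_pos: [363.8, -274.1, 255.3]
tcp_rot: [-3.142, -0.0, 0.389]
contact_force: [0.5, -0.5, -1.0]
opening: 0.996
grasp_force: 0.0
```

Call:
{"op": "play_rows", "data": {"rows": [{"dp":[0.58,-0.58,-0.06],"turn":[0,0,0],"fingers":0},{"dp":[0.58,-0.58,-0.06],"turn":[0,0,0],"fingers":0},{"dp":[0.58,-0.58,-0.06],"turn":[0,0,0],"fingers":0},{"dp":[0.58,-0.58,-0.06],"turn":[0,0,0],"fingers":0},{"dp":[0.58,-0.58,-0.06],"turn":[0,0,0],"fingers":0}]}}

```text
clock: 1.4
eef_pos: [427.2, -122.8, 267.4]
tcp_rot: [3.141, -0.0, 0.389]
contact_force: [0.4, -0.6, -0.2]
opening: 0.998
grasp_force: 0.0
```

Call:
{"op": "play_rows", "data": {"rows": [{"dp":[0.5,-0.5,-0.02],"turn":[-0.62,0.99,0.21],"fingers":0},{"dp":[0.3,-0.3,-0.02],"turn":[-0.62,0.99,0.21],"fingers":0},{"dp":[0,0,0],"turn":[-0.62,0.99,0.21],"fingers":0},{"dp":[0,0,0],"turn":[-0.62,0.99,0.21],"fingers":0},{"dp":[0,0,0],"turn":[-0.62,0.99,0.21],"fingers":0}]}}

```text
clock: 1.82
eef_pos: [444.8, -82.1, 270.3]
tcp_rot: [2.813, -0.534, 0.366]
contact_force: [0.9, -1.4, -0.4]
opening: 1.002
grasp_force: 0.0
```

```bash
python3 - <<'E'
from jig import *
jw=J(-.23,572,13); top=np.array([526.5,24.6,209.3]);o=jw((0,0,0))
ax=jw(AX)-o; y=jw(UP)-o; R0=Ro.from_matrix(np.c_[np.cross(y,-ax),y,-ax])
plan(top+60*ax,R0*Ro.from_euler('z',61,degrees=True)); s=r.sense(); print(s['clock'],s['qpos'].round(2),s['eef_pos'])
f=snap('wrist','w1'); print(proj(f,top))
E
```

```text
turn [ 0.01 -0.08 -0.02] max 0.1
dp in present tool axes [ 1.7  -2.56  0.55]  in final axes [ 1.71 -2.56  0.54]
1.8167 [-0.16 -0.26  2.35 -0.09  0.44  1.21] [444.7722281  -82.14492256 270.26512373]
[178.29510913 115.13665945]
```

View pics/w1.png

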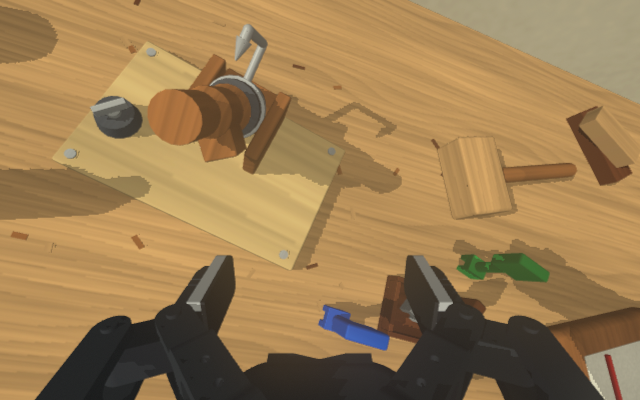

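The wrist view shows the leg top at (175,116), pointer tip at (237,60), screw bar at (110,104) and base corners at (148,41), (54,158), (291,269) and (343,150). I'll fit the jig over all views.

```bash
python3 - <<'E'
from jig import *
from scipy.optimize import least_squares
T=load('top0');Sc=load('scene0');W=load('w1')
t=lambda u,v:(T,245+u/4,130+v/4); s=lambda u,v:(Sc,190+u/3.8,165+v/3.8); w=lambda u,v:(W,u,v)
c=[(100,160,20),(100,-160,20),(-100,-160,20),(-100,160,20)]
top=FOOT+146*AX; tip=FOOT+60*AX+53*UP; 
obs=[(t(92,55),c[0]),(t(447,140),c[1]),(t(402,358),c[2]),(t(38,275),c[3]),(t(228,229),top),
 (s(345,268),c[2]),(s(463,400),c[1]),(s(765,262),c[0]),(s(536,55),top),
 (w(148,41),c[0]),(w(343,150),c[1]),(w(291,269),c[2]),(w(54,158),c[3]),(w(175.5,116),top),(w(237,60),tip)]
def res(v):
    jw=J(*v); return np.concatenate([(proj(o[0],jw(p))-o[1:]) *(2 if o[0] is not W else 1) for o,p in obs])
k=least_squares(res,[-.23,572,13],loss='soft_l1'); print(k.x); print(k.fun.reshape(-1,2).round(1).tolist())
jw=J(*k.x); print('top',jw(top),'boss',jw((-20,125,59)))
for q in [.8,1,1.2]: print(q,proj(W,jw(block(q))))
o=jw((0,0,0));ax=jw(AX)-o; y=jw(UP)-o; R0=Ro.from_matrix(np.c_[np.cross(y,-ax),y,-ax])
plan(jw(top)+40*ax,R0*Ro.from_euler('z',61,degrees=True))
E
```

```text
[-2.24973872e-01  5.72503628e+02  1.39537401e+01]
[[-1.7, -1.6], [1.2, -2.9], [-1.5, 0.8], [-2.1, 0.4], [-1.0, 1.0], [-4.5, -3.5], [-0.6, 1.2], [1.1, -0.7], [-3.4, -0.9], [-0.3, -3.0], [3.8, -1.4], [1.8, 1.0], [-3.4, -0.9], [1.7, 0.7], [0.2, -0.8]]
top [524.98977421  24.82718462 209.59619847] boss [580.89274124 140.26534998  59.        ]
0.8 [232.92163842 153.17736664]
1 [240.60733812 149.84067895]
1.2 [247.39939965 144.95493061]
turn [ 0.05 -0.07 -0.07] max 0.1
dp in present tool axes [ 1.81 -2.5   1.  ]  in final axes [ 1.84 -2.48  1.  ]
```

Call:
{"op": "play_rows", "data": {"rows": [{"dp":[0.36,-0.5,0],"turn":[0,0,0],"fingers":0},{"dp":[0.36,-0.5,0],"turn":[0,0,0],"fingers":0},{"dp":[0.36,-0.5,0],"turn":[0,0,0],"fingers":0},{"dp":[0.36,-0.5,0],"turn":[0,0,0],"fingers":0},{"dp":[0.37,-0.5,0],"turn":[0.05,-0.07,-0.07],"fingers":0}]}}

```text
clock: 2.28
eef_pos: [484.8, 34.3, 278.4]
tcp_rot: [2.817, -0.515, 0.368]
contact_force: [-0.3, -0.1, -0.5]
opening: 0.999
grasp_force: 0.0
```

Call:
{"op": "play_rows", "data": {"rows": [{"dp":[0,0,0.5],"turn":[0,0,0],"fingers":0},{"dp":[0,0,0.5],"turn":[0,0,0],"fingers":0},{"dp":[0,0,0],"turn":[0,0,0],"fingers":0}]}}

```text
clock: 2.53
eef_pos: [507.0, 28.5, 242.8]
tcp_rot: [2.818, -0.512, 0.369]
contact_force: [-1.8, -0.1, -0.1]
opening: 1.0
grasp_force: 0.0
```

```bash
cat >> jig.py <<'E'
jw=J(-.225,572.5,14); O=jw((0,0,0)); ax=jw(AX)-O; up=jw(UP)-O; TOP=jw(FOOT+146*AX)
R0=Ro.from_matrix(np.c_[np.cross(up,-ax),up,-ax])
E
python3 - <<'E'
from jig import *
plan(TOP-36*ax,R0*Ro.from_euler('z',61,degrees=True)); s=r.sense(); print(s['clock'],s['contact_force'])
f=snap('wrist','w2'); print(proj(f,TOP))
E
```

```text
turn [-0.03  0.13  0.04] max 0.1
dp in present tool axes [-0.06 -0.05  1.84]  in final axes [-0.08 -0.06  1.84]
2.5333 [-1.84965764 -0.12020784 -0.05906992]
[315.98001779 229.95328604]
```

View pics/w2.png

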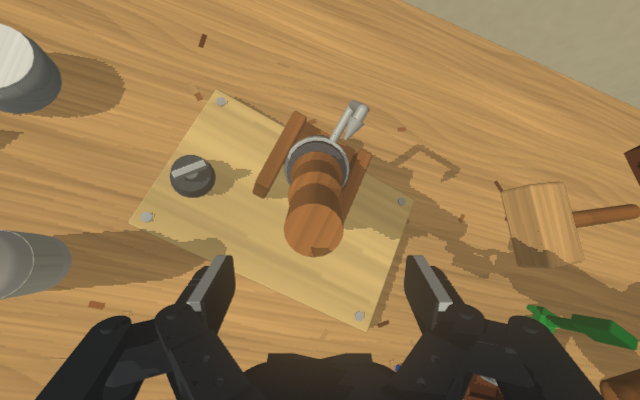

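The leg top is at (314,229), as predicted and centred between the pads. Descend and grip.

Call:
{"op": "play_rows", "data": {"rows": [{"dp":[-0.02,-0.02,0.46],"turn":[0,0.1,0],"fingers":0},{"dp":[-0.02,-0.02,0.46],"turn":[0,0,0],"fingers":0},{"dp":[-0.02,-0.02,0.46],"turn":[0,0,0],"fingers":0},{"dp":[0,0,0.46],"turn":[0,0,0],"fingers":0},{"dp":[0,0,0],"turn":[0,0,0],"fingers":0}]}}

```text
clock: 3.0
eef_pos: [545.7, 19.6, 181.6]
tcp_rot: [2.815, -0.524, 0.371]
contact_force: [-1.1, 0.6, -0.2]
opening: 0.998
grasp_force: 0.0
```

Call:
{"op": "play_rows", "data": {"rows": [{"dp":[0,0,0],"turn":[0,0,0],"fingers":1},{"dp":[0,0,0],"turn":[0,0,0],"fingers":1},{"dp":[0,0,0],"turn":[0,0,0],"fingers":1},{"dp":[0,0,0],"turn":[0,0,0],"fingers":1},{"dp":[0,0,0],"turn":[0,0,0],"fingers":1}], "force": 50}}

```text
clock: 3.42
eef_pos: [545.1, 23.1, 184.1]
tcp_rot: [2.819, -0.532, 0.374]
contact_force: [-11.9, 17.1, 6.9]
opening: 0.459
grasp_force: 48.4
```

Call:
{"op": "play_rows", "data": {"rows": [{"dp":[0,0,0],"turn":[0,0,0],"fingers":1},{"dp":[0,0,0],"turn":[0,0,0],"fingers":1},{"dp":[0,0,0],"turn":[0,0,0],"fingers":1}]}}

```text
clock: 3.67
eef_pos: [545.1, 23.1, 184.1]
tcp_rot: [2.819, -0.531, 0.374]
contact_force: [-11.7, 15.1, 7.3]
opening: 0.456
grasp_force: 48.5
```

```bash
python3 - <<'E'
from jig import *
p,R=tool(); s=r.sense()
print(R.inv().apply(np.array([-.6,3.5,2.5])/40).round(3),R.inv().apply(s['contact_force']).round(1), s['wrist_torque'])
d=p-(TOP-36*ax); print('offset from assumed axis (tool)',R.inv().apply(d).round(1))
E
```

```text
[ 0.047 -0.068 -0.07 ] [ -0.9 -14.5 -14.4] [1.54074436 0.9040768  0.60434052]
offset from assumed axis (tool) [ 2.9 -1.6 -3.6]
```

Call:
{"op": "play_rows", "data": {"rows": [{"dp":[0,-0.08,-0.08],"turn":[0,0,-0.6],"fingers":1},{"dp":[0,0,0],"turn":[0,0,-1],"fingers":1},{"dp":[0,0,0],"turn":[0,0,-1],"fingers":1},{"dp":[0,0,0],"turn":[0,0,-1],"fingers":1},{"dp":[0,0,0],"turn":[0,0,-1],"fingers":1}]}}

```text
clock: 4.08
eef_pos: [543.2, 24.4, 184.9]
tcp_rot: [2.612, -0.322, 0.859]
contact_force: [14.0, -1.3, -18.1]
opening: 0.446
grasp_force: 66.2
```

Call:
{"op": "play_rows", "data": {"rows": [{"dp":[0,0,0],"turn":[0,0,-1],"fingers":1},{"dp":[0,0,0],"turn":[0,0,-1],"fingers":1},{"dp":[0,0,0],"turn":[0,0,-1],"fingers":1},{"dp":[0,0,0],"turn":[0,0,-1],"fingers":1},{"dp":[0,0,0],"turn":[0,0,0],"fingers":1}]}}

```text
clock: 4.5
eef_pos: [542.6, 24.8, 184.4]
tcp_rot: [2.537, -0.093, 1.221]
contact_force: [11.5, 1.9, -17.6]
opening: 0.448
grasp_force: 66.5
```

```bash
python3 - <<'E'
from jig import *
p,R=tool(); s=r.sense()
print(R.inv().apply(s['contact_force']).round(1), s['wrist_torque'],s['grasp_force'],s['qpos'].round(2))
d=p-(TOP-36*ax); print('offset from assumed axis (tool)',R.inv().apply(d).round(1)); print((R0.inv()*R).as_rotvec(degrees=True))
E
```

```text
[ 4.1 -1.8 20.6] [0.41189494 0.48713034 0.4115138 ] 66.53211520810146 [ 0.18  0.09  2.27 -0.85  0.3   1.33]
offset from assumed axis (tool) [ 3.8 -1.  -5.5]
[0.03304542 0.30124542 8.90925927]
```

Call:
{"op": "play_rows", "data": {"rows": [{"dp":[0,0,0.05],"turn":[0,0,-1],"fingers":1},{"dp":[0,0,0],"turn":[0,0,-1],"fingers":1},{"dp":[0,0,0],"turn":[0,0,-1],"fingers":1},{"dp":[0,0,0],"turn":[0,0,-1],"fingers":1},{"dp":[0,0,0],"turn":[0,0,-1],"fingers":1}]}}

```text
clock: 4.92
eef_pos: [541.8, 24.8, 183.5]
tcp_rot: [2.561, 0.202, 1.653]
contact_force: [-27.8, 12.6, 22.0]
opening: 0.451
grasp_force: 72.8
```

Call:
{"op": "play_rows", "data": {"rows": [{"dp":[0,0,0],"turn":[0,0,-1],"fingers":1},{"dp":[0,0,0],"turn":[0,0,-1],"fingers":1},{"dp":[0,0,0],"turn":[0,0,-1],"fingers":1},{"dp":[0,0,0],"turn":[0,0,-1],"fingers":1},{"dp":[0,0,0],"turn":[0,0,-1],"fingers":1}]}}

```text
clock: 5.33
eef_pos: [540.9, 24.2, 182.9]
tcp_rot: [2.725, 0.459, 2.138]
contact_force: [-29.7, 11.0, 23.5]
opening: 0.447
grasp_force: 73.1
```

Call:
{"op": "play_rows", "data": {"rows": [{"dp":[0,0,0],"turn":[0,0,-1],"fingers":1},{"dp":[0,0,0],"turn":[0,0,-0.8],"fingers":1},{"dp":[0,0,0],"turn":[0,0,0],"fingers":1},{"dp":[0,0,0],"turn":[0,0,0],"fingers":1}]}}

```text
clock: 5.67
eef_pos: [540.6, 23.9, 182.8]
tcp_rot: [2.818, 0.526, 2.333]
contact_force: [-31.8, 9.4, 22.7]
opening: 0.453
grasp_force: 73.2
```

```bash
python3 - <<'E'
from jig import *
p,R=tool(); s=r.sense()
print(R.inv().apply(s['contact_force']).round(1), s['wrist_torque'],s['grasp_force'],s['qpos'].round(2))
d=p-(TOP-36*ax); print('offset from assumed axis (tool)',R.inv().apply(d).round(1)); print((R0.inv()*R).as_rotvec(degrees=True))
f=snap('scene','s2'); g=snap('wrist','w3')
# overlay crops with predicted block face corners for several q
def draw(f,x0,y0,w,h,k):
    im=cv2.resize(f['pixels'][y0:y0+h,x0:x0+w,::-1],None,fx=k,fy=k,interpolation=cv2.INTER_CUBIC)
    return im
cv2.imwrite('pics/c3.png',np.hstack([draw(f,290,170,110,100,4),draw(g,230,60,150,200,2)]) if 0 else cv2.vconcat([cv2.resize(draw(f,300,170,100,75,4),(400,300)),cv2.resize(draw(g,170,50,200,150,2),(400,300))]))
E
```

```text
[ 13.4  -4.8 -37.5] [ 0.17597844  2.65925104 -0.06357541] 73.19323777177488 [ 0.18  0.09  2.28 -0.86  0.3   0.11]
offset from assumed axis (tool) [ 3.6  1.  -5.2]
[-1.12685988e-02  2.04939935e-01 -6.15559503e+01]
```

View pics/c3.png

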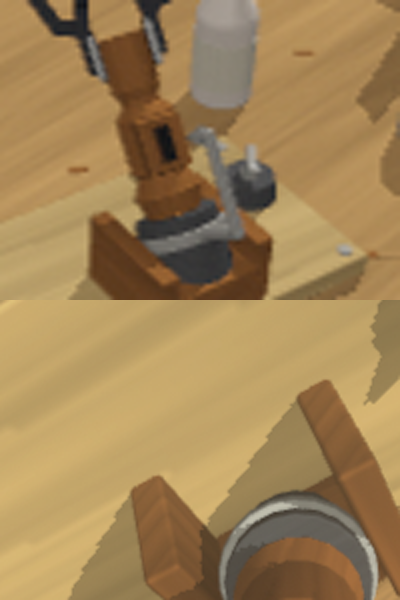

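The block's dark mortise is now at scene (340.8,205.5), turned towards the pointer at about scene (350,203). I'll compare it with the model.

```bash
python3 - <<'E'
from jig import *
f=load('s2')
# dark pixels = slot
c=f['pixels'][195:218,330:352].astype(int).sum(2); ys,xs=np.where(c<110); print('slot',xs.mean()+330,ys.mean()+195,len(xs))
t=proj(load('scene0'),TOP); print('top pred',t)
print('tip',proj(f,jw(FOOT+60*AX+53*UP)), 'axis60',proj(f,jw(FOOT+60*AX)))
for q in np.arange(2.3,3.3,.1): print(q.round(1),proj(f,jw(block(q))).round(1))
E
```

```text
slot 341.0 205.33333333333334 27
top pred [329.38193556 179.00670521]
tip [346.34364009 204.26609879] axis60 [337.46011129 205.0306871 ]
2.3 [333.6 208.1]
2.4 [334.9 207.7]
2.5 [336.3 207.3]
2.6 [337.7 206.9]
2.7 [339.2 206.4]
2.8 [340.5 206. ]
2.9 [341.9 205.5]
3.0 [343.2 205. ]
3.1 [344.5 204.6]
3.2 [345.6 204.1]
```

Call:
{"op": "play_rows", "data": {"rows": [{"dp":[0,0,-0.03],"turn":[0,0,-1],"fingers":1},{"dp":[0,0,0],"turn":[0,0,-1],"fingers":1},{"dp":[0,0,0],"turn":[0,0,-1],"fingers":1},{"dp":[0,0,0],"turn":[0,0,-0.8],"fingers":1},{"dp":[0,0,0],"turn":[0,0,0],"fingers":1}]}}

```text
clock: 6.18
eef_pos: [540.1, 23.2, 182.7]
tcp_rot: [3.075, 0.604, 2.802]
contact_force: [-13.2, 1.8, 0.4]
opening: 0.444
grasp_force: 69.8
```

```bash
python3 - <<'E'
from jig import *
p,R=tool(); s=r.sense()
print(R.inv().apply(s['contact_force']).round(1), s['qpos'].round(2),(R0.inv()*R).as_rotvec(degrees=True).round(1))
f=snap('scene','s3')
for n in ('s2','s3'):
    g=load(n); c=g['pixels'][195:218,330:356].astype(int).sum(2); 
    ys,xs=np.where(c<150); print('slot',xs.mean()+330,ys.mean()+195,len(xs),xs.min()+330,xs.max()+330)
k=lambda n:cv2.resize(load(n)['pixels'][175:235,310:370,::-1],(480,480),interpolation=cv2.INTER_CUBIC)
cv2.imwrite('pics/c4.png',cv2.resize(k('s3'),(560,560)))
E
```

```text
[10.5 -2.2 -7.9] [ 0.18  0.09  2.28 -0.86  0.3  -0.3 ] [  0.1   0.2 -84.6]
slot 340.7142857142857 205.54761904761904 42 338 343
slot 345.8 203.7 30 344 348
```

View pics/c4.png

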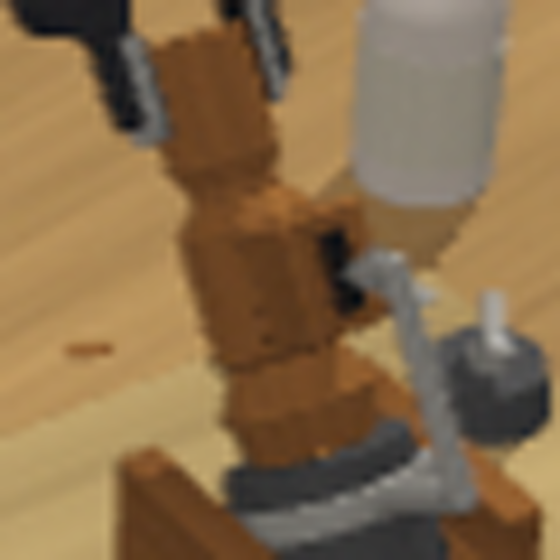

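The pointer tip is at scene (347.5,203.7) with the mortise right in front of it at (345.8,203.7), which gives q ≈ 3.1. Let go and back off along the axis.

Call:
{"op": "play_rows", "data": {"rows": [{"dp":[0,0,0],"turn":[0,0,0],"fingers":0},{"dp":[0,0,0],"turn":[0,0,0],"fingers":0},{"dp":[0,0,0],"turn":[0,0,0],"fingers":0},{"dp":[0,0,0],"turn":[0,0,0],"fingers":0},{"dp":[0,0,0],"turn":[0,0,0],"fingers":0}]}}

```text
clock: 6.65
eef_pos: [543.7, 24.4, 184.6]
tcp_rot: [3.067, 0.608, 2.795]
contact_force: [0.3, 0.9, -0.6]
opening: 1.005
grasp_force: 0.0
```

Call:
{"op": "play_rows", "data": {"rows": [{"dp":[0,0,0],"turn":[0,0,0],"fingers":0},{"dp":[0,0,-0.7],"turn":[0,0,0],"fingers":0},{"dp":[0,0,-0.7],"turn":[0,0,0],"fingers":0},{"dp":[0,0,-0.7],"turn":[0,0,0],"fingers":0},{"dp":[0,0,-0.7],"turn":[0,0,0],"fingers":0}]}}

```text
clock: 7.07
eef_pos: [479.5, 38.4, 276.3]
tcp_rot: [3.067, 0.606, 2.796]
contact_force: [0.4, -0.3, -0.2]
opening: 1.007
grasp_force: 0.0
```

Call:
{"op": "play_rows", "data": {"rows": [{"dp":[0,0,-0.7],"turn":[0,0,0],"fingers":0},{"dp":[0,0,-0.7],"turn":[0,0,0],"fingers":0},{"dp":[0,0,0],"turn":[0,0,0],"fingers":0}]}}

```text
clock: 7.32
eef_pos: [449.1, 45.9, 326.3]
tcp_rot: [3.062, 0.613, 2.793]
contact_force: [1.6, 0.2, 1.1]
opening: 1.002
grasp_force: 0.0
```

```bash
python3 - <<'E'
from jig import *
s=r.sense(); print(s['clock'],s['eef_pos'],s['contact_force'],s['qpos'].round(2))
f=snap('scene','s4'); t=snap('top','t4'); w=snap('wrist','w4')
for n,g in (('s4',f),('t4',t),('w4',w)):
    print(n,'top',proj(g,TOP).round(1),'tip',proj(g,jw(FOOT+60*AX+53*UP)).round(1),[proj(g,jw(block(q))).round(1).tolist() for q in (2.9,3.0,3.14,3.3)])
R1=Ro.from_euler('xyz',[np.pi,0,np.pi/2-.55]); plan([400,-250,330],R1)
E
```

```text
7.3167 [449.06950919  45.89962471 326.28336749] [1.62500994 0.22238799 1.06945956] [ 0.32 -0.31  2.24 -0.47  0.72 -0.64]
s4 top [329.4 179. ] tip [346.3 204.3] [[341.9, 205.5], [343.2, 205.0], [344.9, 204.4], [346.7, 203.7]]
t4 top [301.5 187.7] tip [308.4 160.6] [[311.3, 164.1], [309.9, 163.5], [308.0, 162.9], [305.7, 162.6]]
w4 top [314.9 182.7] tip [319.6 202.2] [[310.6, 196.3], [314.0, 196.6], [318.9, 196.5], [324.4, 195.5]]
turn [ 5.65  3.58 16.57] max 16.6
dp in present tool axes [-1.22 -7.38  0.05]  in final axes [-6.93  2.81 -0.21]
```

```bash
python3 - <<'E'
from jig import *
plan([590,30,280],Ro.from_euler('xyz',[np.pi,0,.2]))
plan([590,30,330],Ro.from_euler('xyz',[np.pi,0,.2]))
E
```

```text
turn [ 7.76  1.21 24.  ] max 24.0
dp in present tool axes [-2.23  0.62  2.87]  in final axes [3.37 1.07 1.04]
turn [ 7.76  1.21 24.  ] max 24.0
dp in present tool axes [-2.94  0.7   1.85]  in final axes [ 3.37  1.07 -0.21]
```

Call:
{"op": "play_rows", "data": {"rows": [{"dp":[0,0,0],"turn":[0.31,0.05,0.96],"fingers":0},{"dp":[0,0,0],"turn":[0.31,0.05,0.96],"fingers":0},{"dp":[0,0,0],"turn":[0.31,0.05,0.96],"fingers":0},{"dp":[0,0,0],"turn":[0.31,0.05,0.96],"fingers":0},{"dp":[0,0,0],"turn":[0.31,0.05,0.96],"fingers":0}]}}

```text
clock: 7.88
eef_pos: [449.0, 44.8, 319.7]
tcp_rot: [2.922, 0.503, 2.209]
contact_force: [0.6, 0.2, 0.2]
opening: 1.001
grasp_force: 0.0
```

Call:
{"op": "play_rows", "data": {"rows": [{"dp":[0,0,0],"turn":[0.31,0.05,0.96],"fingers":0},{"dp":[0,0,0],"turn":[0.31,0.05,0.96],"fingers":0},{"dp":[0,0,0],"turn":[0.31,0.05,0.96],"fingers":0},{"dp":[0,0,0],"turn":[0.31,0.05,0.96],"fingers":0},{"dp":[0,0,0],"turn":[0.31,0.05,0.96],"fingers":0}]}}

```text
clock: 8.3
eef_pos: [449.1, 44.8, 319.7]
tcp_rot: [2.865, 0.35, 1.681]
contact_force: [0.3, -0.1, 0.2]
opening: 0.998
grasp_force: 0.0
```

Call:
{"op": "play_rows", "data": {"rows": [{"dp":[0,0,0],"turn":[0.31,0.05,0.96],"fingers":0},{"dp":[0,0,0],"turn":[0.31,0.05,0.96],"fingers":0},{"dp":[0,0,0],"turn":[0.31,0.05,0.96],"fingers":0},{"dp":[0,0,0],"turn":[0.31,0.05,0.96],"fingers":0},{"dp":[0,0,0],"turn":[0.31,0.05,0.96],"fingers":0}]}}

```text
clock: 8.72
eef_pos: [449.3, 44.7, 319.6]
tcp_rot: [2.895, 0.191, 1.185]
contact_force: [0.1, 0.3, 0.1]
opening: 0.999
grasp_force: 0.0
```

Call:
{"op": "play_rows", "data": {"rows": [{"dp":[0,0,0],"turn":[0.31,0.05,0.96],"fingers":0},{"dp":[0,0,0],"turn":[0.31,0.05,0.96],"fingers":0},{"dp":[0,0,0],"turn":[0.31,0.05,0.96],"fingers":0},{"dp":[0,0,0],"turn":[0.31,0.05,0.96],"fingers":0},{"dp":[0,0,0],"turn":[0.31,0.05,0.96],"fingers":0}]}}

```text
clock: 9.13
eef_pos: [449.3, 44.6, 319.6]
tcp_rot: [2.997, 0.065, 0.694]
contact_force: [-0.9, 0.5, -0.4]
opening: 0.999
grasp_force: 0.0
```

Call:
{"op": "play_rows", "data": {"rows": [{"dp":[0,0,0],"turn":[0.31,0.05,0.96],"fingers":0},{"dp":[0,0,0],"turn":[0.31,0.05,0.96],"fingers":0},{"dp":[0,0,0],"turn":[0.31,0.05,0.96],"fingers":0},{"dp":[0,0,0],"turn":[0.31,0.05,0.96],"fingers":0},{"dp":[0,0,0],"turn":[0.31,0.05,0.96],"fingers":0}]}}

```text
clock: 9.55
eef_pos: [449.4, 44.5, 319.6]
tcp_rot: [-3.137, 0.002, 0.194]
contact_force: [0.3, -1.1, -0.8]
opening: 1.001
grasp_force: 0.0
```

Call:
{"op": "play_rows", "data": {"rows": [{"dp":[0.67,0.21,0],"turn":[0,0,0],"fingers":0},{"dp":[0.67,0.21,0],"turn":[0,0,0],"fingers":0},{"dp":[0.67,0.21,0],"turn":[0,0,0],"fingers":0},{"dp":[0.67,0.21,0],"turn":[0,0,0],"fingers":0},{"dp":[0.67,0.21,0],"turn":[0,0,0],"fingers":0}]}}

```text
clock: 9.97
eef_pos: [590.1, 29.5, 318.9]
tcp_rot: [-3.139, 0.003, 0.199]
contact_force: [0.4, -0.3, 0.5]
opening: 1.001
grasp_force: 0.0
```

Call:
{"op": "play_rows", "data": {"rows": [{"dp":[0,0,0.4],"turn":[0,0,0],"fingers":0},{"dp":[0,0,0.4],"turn":[0,0,0],"fingers":0},{"dp":[0,0,0],"turn":[0,0,0],"fingers":0}]}}

```text
clock: 10.22
eef_pos: [587.4, 29.8, 283.8]
tcp_rot: [-3.138, 0.008, 0.199]
contact_force: [-0.6, 0.2, -0.7]
opening: 0.999
grasp_force: 0.0
```

```bash
python3 - <<'E'
from jig import *
plan([590,30,280],Ro.from_euler('xyz',[np.pi,0,.2])); s=r.sense(); print(s['clock'],s['eef_pos'],s['qpos'].round(2))
w=snap('wrist','w5')
g=w
print('top',proj(g,TOP).round(1),'tip',proj(g,jw(FOOT+60*AX+53*UP)).round(1),[proj(g,jw(block(q))).round(1).tolist() for q in (2.9,3.0,3.14,3.3)],'screw',proj(g,jw((-20,125,59))))
E
```

```text
turn [-0.04  0.07 -0.01] max 0.1
dp in present tool axes [0.07 0.01 0.09]  in final axes [0.06 0.01 0.09]
10.2167 [587.39830643  29.78302779 283.76993811] [0.05 0.25 1.65 0.   1.24 1.42]
top [310.5 274.1] tip [354.6 164.9] [[360.8, 175.8], [356.9, 173.3], [350.8, 170.2], [343.4, 167.4]] screw [230.47712572 148.62338144]
```

View pics/w5.png

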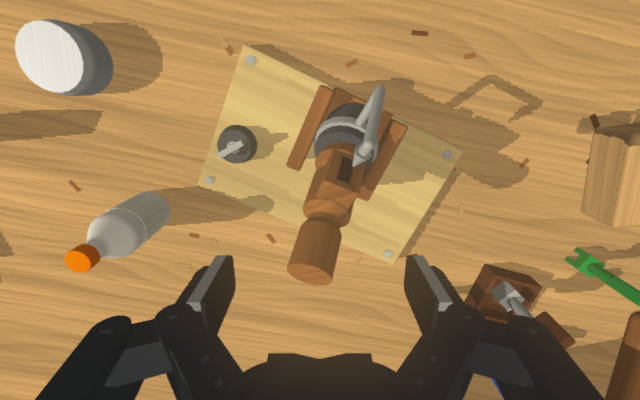

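The wrist view shows the mortise at about (346,170), the pointer tip at about (358,164), the screw head at (236,146) with its bar along (220,152)-(243,141), and the brown key in the stand at (512,297). I'll measure the slot numerically.

```bash
python3 - <<'E'
from jig import *
w=load('w5'); px=w['pixels'].astype(int)
for v in range(146,196):
    row=''
    for u in range(314,386):
        R,G,B=px[v,u]; s=R+G+B
        row+= '#' if s<130 else ('g' if abs(R-B)<30 and s>210 else ('.' if R-B>75 else '-'))
    print(v,row)
E
```

```text
146 -ggggggggggg-----------------------------gggggggggggggggggggggggg-------
147 -gggggggggg------------------------------gggggggggggggggggggggggg-------
148 -ggggggggg-------------------------------ggggggggggggggggggggggg--------
149 -gggggggg----......---.......------------ggggggggggggggggggggggg--------
150 -ggggggg---........-----.......----------ggggggggggggggggggggggg--------
151 -gggggg-...........--------.......-------ggggggggggggggggg-ggggg--------
152 -ggggg-............----------.......----gggggggggggggggggg-ggggg--------
153 -gggg-............---------------.....--gggggggggggggggggg-gggg---------
154 -ggg-.............----------------------ggggggggggggggggggggggg---------
155 -gg-..............----------------------ggggggggggggggggggggggg---------
156 ---...............----------------------ggggggggggggggggggggggg---------
157 ---..............-----------------------gggggggggggggggggggggg----------
158 .................-----------------------ggggggggggggggggggggg-----------
159 .................----------------------gggggggggggggggggggggg-----------
160 ................--
[... 2049 characters left out ...]
.......
187 .-.-..........................-----------------....-----------..........
188 ................................---------------......--------...........
189 .---..............................------------.......-------............
190 ..-.................................----------.........-..--............
191 .--...................................--------..........................
192 ............................................--..........................
193 ............................................--..........................
194 ........................................................................
195 -.......................................................................
```

```bash
python3 - <<'E'
from jig import *
w=load('w5'); px=w['pixels'].astype(int).sum(2)
for v in range(152,192,2): print(v,' '.join('%3d'%x for x in px[v,322:372:2]))
c=lambda q,a,h:FOOT+AX*(60+h)+45*(-np.cos(q)*UP-np.sin(q)*SIDE)+a*(np.sin(q)*UP-np.cos(q)*SIDE)
for q in (3,3.14,3.3): print(q,[proj(w,jw(c(q,a,h))).round(0).tolist() for a in(-17,17) for h in (-21,21)])
E
```

```text
152 328 331 330 327 321 279 244 247 245 238 246 295 308 307 267 225 335 330 391 509 511 496 467 403 326
154 330 330 331 330 302 266 247 246 243 238 229 225 231 262 256 256 396 426 322 381 503 477 420 340 324
156 330 331 330 324 281 254 244 245 241 232 216 216 220 220 226 231 447 473 429 334 353 420 357 311 320
158 332 334 336 301 283 247 246 245 238 234 188 160 169 198 223 242 469 494 485 461 357 330 321 314 262
160 339 339 340 273 270 242 245 244 239 230 165 160 162 160 158 250 475 490 478 455 419 381 310 217 222
162 346 347 324 284 257 245 249 246 239 222 160 161 161 164 162 303 487 483 447 399 327 234 216 219 218
164 346 342 279 283 248 248 247 243 238 211 160 159 162 162 167 306 475 422 353 227 233 231 213 213 215
166 318 271 277 275 246 247 249 244 237 171 164 162 163 161 161 334 383 230 225 228 233 231 217 212 199
168 269 266 282 260 246 249 246 243 228 166 162 162 162 161 162 168 226 223 227 232 236 232 218 202 216
170 270 270 281 250 248 252 245 242 225 164 165 164 164 162 164 183 228 225 228 229 234 223 204 200 232
172 269 275 263 245 249 249 247 240 196 162 165 165 165 161 
[... 485 characters left out ...]
57 244 239 237 237 234 215 177 168 215 222 229 234 239 247 204 236 248 250 253
184 354 355 356 352 349 336 300 263 246 239 237 234 231 220 226 222 224 239 244 241 221 245 250 252 253
186 353 304 344 337 332 330 329 328 316 283 251 235 231 226 227 224 225 240 243 255 294 260 252 252 254
188 339 332 329 329 331 330 331 329 324 324 321 292 257 234 226 223 233 242 246 269 306 306 291 255 260
190 330 331 331 330 328 326 325 324 321 316 314 310 305 298 271 237 232 239 247 290 307 305 305 297 275
3 [[375.0, 166.0], [369.0, 200.0], [345.0, 148.0], [336.0, 182.0]]
3.14 [[371.0, 161.0], [364.0, 196.0], [338.0, 147.0], [328.0, 180.0]]
3.3 [[365.0, 157.0], [358.0, 191.0], [330.0, 146.0], [320.0, 179.0]]
```

Call:
{"op": "play_rows", "data": {"rows": [{"dp":[0,0.5,0.1],"turn":[0,0,0],"fingers":0},{"dp":[0,0.5,0.1],"turn":[0,0,0],"fingers":0},{"dp":[0,0.4,0.1],"turn":[0,0,0],"fingers":0},{"dp":[0,0,0],"turn":[0,0,0],"fingers":0}]}}

```text
clock: 10.6
eef_pos: [600.2, -26.8, 276.7]
tcp_rot: [-3.14, 0.001, 0.198]
contact_force: [-0.6, -0.4, 0.5]
opening: 1.001
grasp_force: 0.0
```

```bash
python3 - <<'E'
from jig import *
w=snap('wrist','w6'); px=w['pixels'].astype(int)
tp=proj(w,jw(FOOT+60*AX+53*UP)); print('tip',tp,'top',proj(w,TOP))
for q in (3,3.14,3.3): print(q,proj(w,jw(block(q))).round(1))
g=px.sum(2); u0,v0=int(tp[0])-30,int(tp[1])-24
print('u from',u0)
for v in range(v0,v0+50,2): print(v,' '.join(('%3d' if abs(px[v,u,0]-px[v,u,2])>40 or g[v,u]<210 else '*%d')%g[v,u] for u in range(u0,u0+60,2)))
E
```

```text
tip [287.2746943  169.24607604] top [239.50685752 281.39459283]
3 [291.5 177.8]
3.14 [285.  174.6]
3.3 [277.3 171.7]
u from 257
145 328 260 208 *291 *276 *278 *277 *276 *275 *280 *276 *267 *264 254 239 *247 *311 *442 *427 *383 *323 *309 *302 *280 *271 *266 *211 197 196 197
147 308 232 211 *272 *272 *271 *275 *277 *276 *269 250 244 244 237 227 225 *435 *507 *484 *443 *371 *322 *293 *253 *266 *269 *264 *210 193 198
149 276 212 218 *280 *279 *277 *273 *268 256 242 241 235 234 232 *261 *339 *502 *564 *533 *484 *397 *339 *276 *214 *212 *211 *256 *260 206 196
151 247 210 225 *277 *275 *276 *272 250 240 243 246 235 233 *271 *325 *397 *510 *533 *518 *501 *402 *337 *236 *211 *216 *217 *213 *223 *248 201
153 224 212 224 *279 *274 *268 253 249 299 320 327 325 318 *319 *324 *477 *515 *512 *491 *442 *373 *305 213 214 209 *212 *213 *215 *214 *216
155 207 214 236 *311 290 316 263 245 248 242 246 317 329 *318 *347 *503 *489 *503 *473 *413 *336 *308 224 212 206 *211 *213 *212 *213 *216
157 213 218 287 341 328 296 247 245 245 242 237 228 223 *369 *324 *486 *512 *493 *449 *379 *319 *323 *276 212 205 20
[... 1622 characters left out ...]
 163 162 162 175 220 227 227 236 238 239 217 236 239 246 239 345 496 277 263 211
185 272 260 254 242 241 240 239 217 186 164 162 165 165 206 221 225 231 235 240 236 223 229 241 239 326 507 415 272 250 228
187 354 335 295 258 241 240 237 239 237 230 196 175 178 222 220 225 236 238 242 226 225 227 241 425 495 499 394 268 207 242
189 358 353 347 333 299 265 245 237 235 234 229 223 223 222 218 226 237 241 242 217 228 224 359 492 493 495 313 262 239 247
191 344 340 333 330 332 333 315 285 253 237 230 222 226 223 220 231 239 242 232 223 228 225 361 493 491 494 299 273 308 297
193 333 333 330 332 332 331 327 325 323 296 264 234 226 222 219 235 242 244 222 228 226 224 384 496 495 489 261 303 306 306
```

Both wrist views put the leg at about 3.20–3.23, which is in tolerance but near its edge. I'll regrip gently and turn back about 0.07 rad.

```bash
python3 - <<'E'
from jig import *
Rt=R0*Ro.from_euler('z',62,degrees=True)
p=np.array([543.5,24,184]); plan(p+110*ax,Rt); print(Rt.as_euler('xyz'), p+110*ax)
E
```

```text
turn [-2.59  5.24 -0.61] max 5.2
dp in present tool axes [-2.58 -2.14  0.08]  in final axes [-1.96 -2.05 -1.79]
[ 2.82399304 -0.53104875  0.35074042] [481.99691769  38.07654073 274.10672487]
```

Call:
{"op": "play_rows", "data": {"rows": [{"dp":[-0.52,-0.43,0],"turn":[0,0,0],"fingers":0},{"dp":[-0.52,-0.43,0],"turn":[0,0,0],"fingers":0},{"dp":[-0.52,-0.43,0],"turn":[0,0,0],"fingers":0},{"dp":[-0.52,-0.43,0],"turn":[0,0,0],"fingers":0},{"dp":[-0.5,-0.42,0.08],"turn":[0,0,0],"fingers":0}]}}

```text
clock: 11.07
eef_pos: [480.8, 40.2, 275.1]
tcp_rot: [-3.139, -0.002, 0.2]
contact_force: [0.1, 0.2, 0.1]
opening: 1.001
grasp_force: 0.0
```

Call:
{"op": "play_rows", "data": {"rows": [{"dp":[0,0,0],"turn":[-0.43,0.87,-0.1],"fingers":0},{"dp":[0,0,0],"turn":[-0.43,0.87,-0.1],"fingers":0},{"dp":[0,0,0],"turn":[-0.43,0.87,-0.1],"fingers":0},{"dp":[0,0,0],"turn":[-0.43,0.87,-0.1],"fingers":0},{"dp":[0,0,0],"turn":[-0.43,0.87,-0.1],"fingers":0}]}}

```text
clock: 11.48
eef_pos: [481.9, 40.3, 275.7]
tcp_rot: [2.889, -0.452, 0.312]
contact_force: [0.6, -1.1, -0.6]
opening: 0.997
grasp_force: 0.0
```

Call:
{"op": "play_rows", "data": {"rows": [{"dp":[0,0,0],"turn":[-0.43,0.87,-0.1],"fingers":0},{"dp":[0,0,0],"turn":[0,0,0],"fingers":0}]}}

```text
clock: 11.65
eef_pos: [478.5, 39.1, 272.6]
tcp_rot: [2.824, -0.531, 0.353]
contact_force: [-1.2, -0.1, -0.9]
opening: 0.999
grasp_force: 0.0
```

```bash
python3 - <<'E'
from jig import *
Rt=R0*Ro.from_euler('z',62,degrees=True)
p=np.array([543.5,24,184]); plan(p,Rt); print(r.sense()['qpos'].round(2))
E
```

```text
turn [-0.01 -0.01  0.02] max 0.0
dp in present tool axes [0.08 0.05 2.77]  in final axes [0.08 0.05 2.77]
[ 0.28 -0.17  2.28 -0.55  0.56  1.98]
```

Descend, grip at 25 N, turn back 0.7 unit (4°), release, and back off.

Call:
{"op": "play_rows", "data": {"rows": [{"dp":[0.08,0.05,0],"turn":[0,0,0],"fingers":0},{"dp":[0,0,0.69],"turn":[0,0,0],"fingers":0},{"dp":[0,0,0.69],"turn":[0,0,0],"fingers":0},{"dp":[0,0,0.69],"turn":[0,0,0],"fingers":0},{"dp":[0,0,0.69],"turn":[0,0,0],"fingers":0}]}}

```text
clock: 12.07
eef_pos: [549.5, 23.8, 186.4]
tcp_rot: [2.827, -0.531, 0.348]
contact_force: [0.2, -0.3, 1.0]
opening: 1.001
grasp_force: 0.0
```

Call:
{"op": "play_rows", "data": {"rows": [{"dp":[0,0,0],"turn":[0,0,0],"fingers":1},{"dp":[0,0,0],"turn":[0,0,0],"fingers":1},{"dp":[0,0,0],"turn":[0,0,0],"fingers":1},{"dp":[0,0,0],"turn":[0,0,0],"fingers":1},{"dp":[0,0,0],"turn":[0,0,0],"fingers":1}], "force": 30}}

```text
clock: 12.48
eef_pos: [546.9, 24.7, 187.8]
tcp_rot: [2.826, -0.533, 0.35]
contact_force: [4.1, -0.1, -3.9]
opening: 0.458
grasp_force: 31.0
```

Call:
{"op": "play_rows", "data": {"rows": [{"dp":[0,0,0],"turn":[0,0,0],"fingers":1},{"dp":[0,0,0],"turn":[0,0,0.35],"fingers":1},{"dp":[0,0,0],"turn":[0,0,0.35],"fingers":1},{"dp":[0,0,0],"turn":[0,0,0],"fingers":1},{"dp":[0,0,0],"turn":[0,0,0],"fingers":1}]}}

```text
clock: 12.9
eef_pos: [547.0, 24.2, 187.7]
tcp_rot: [2.867, -0.554, 0.269]
contact_force: [-3.5, -1.9, 8.8]
opening: 0.455
grasp_force: 32.1
```

Call:
{"op": "play_rows", "data": {"rows": [{"dp":[0,0,0],"turn":[0,0,0],"fingers":0},{"dp":[0,0,0],"turn":[0,0,0],"fingers":0},{"dp":[0,0,0],"turn":[0,0,0],"fingers":0},{"dp":[0,0,0],"turn":[0,0,0],"fingers":0},{"dp":[0,0,0],"turn":[0,0,0],"fingers":0}]}}

```text
clock: 13.32
eef_pos: [546.2, 24.3, 185.9]
tcp_rot: [2.869, -0.551, 0.269]
contact_force: [0.3, -0.5, -0.1]
opening: 1.002
grasp_force: 0.0
```

Call:
{"op": "play_rows", "data": {"rows": [{"dp":[0,0,-0.7],"turn":[0,0,0],"fingers":0},{"dp":[0,0,-0.7],"turn":[0,0,0],"fingers":0},{"dp":[0,0,-0.7],"turn":[0,0,0],"fingers":0},{"dp":[0,0,-0.7],"turn":[0,0,0],"fingers":0},{"dp":[0,0,0],"turn":[0,0,0],"fingers":0}]}}

```text
clock: 13.73
eef_pos: [483.6, 39.2, 281.9]
tcp_rot: [2.869, -0.557, 0.269]
contact_force: [1.9, 0.9, 1.9]
opening: 0.999
grasp_force: 0.0
```

```bash
python3 - <<'E'
from jig import *
plan([600,-27,277],Ro.from_euler('xyz',[np.pi,0,.2]))
E
```

```text
turn [ 2.35 -5.37 -0.09] max 5.4
dp in present tool axes [1.94 1.92 1.94]  in final axes [2.52 2.2  0.12]
```

Return to the same viewing place and measure again.

Call:
{"op": "play_rows", "data": {"rows": [{"dp":[0,0,0],"turn":[0.39,-0.9,0],"fingers":0},{"dp":[0,0,0],"turn":[0.39,-0.9,0],"fingers":0},{"dp":[0,0,0],"turn":[0.39,-0.9,0],"fingers":0},{"dp":[0,0,0],"turn":[0.39,-0.9,0],"fingers":0},{"dp":[0,0,0],"turn":[0.39,-0.9,0],"fingers":0}]}}

```text
clock: 14.15
eef_pos: [484.2, 38.4, 278.1]
tcp_rot: [3.102, -0.086, 0.192]
contact_force: [0.5, -0.5, 0.3]
opening: 1.001
grasp_force: 0.0
```

Call:
{"op": "play_rows", "data": {"rows": [{"dp":[0.6,0.55,0],"turn":[0.39,-0.87,-0.1],"fingers":0},{"dp":[0.6,0.55,0],"turn":[0,0,0],"fingers":0},{"dp":[0.6,0.55,0],"turn":[0,0,0],"fingers":0},{"dp":[0.6,0.55,0],"turn":[0,0,0],"fingers":0},{"dp":[0,0,0],"turn":[0,0,0],"fingers":0}]}}

```text
clock: 14.57
eef_pos: [599.4, -32.2, 279.2]
tcp_rot: [3.138, 0.001, 0.198]
contact_force: [-2.2, 1.1, 0.1]
opening: 1.003
grasp_force: 0.0
```

```bash
cat > slot.py <<'E'
from jig import *
import sys
def show(n):
    w=snap('wrist',n); px=w['pixels'].astype(int)
    tp=proj(w,jw(FOOT+60*AX+53*UP)); print('tip',tp,'top',proj(w,TOP))
    for q in (3,3.14,3.3): print(q,proj(w,jw(block(q))).round(1))
    g=px.sum(2); u0,v0=int(tp[0])-24,int(tp[1])-12
    print('u from',u0)
    for v in range(v0,v0+34,2): print(v,' '.join(('%3d' if abs(px[v,u,0]-px[v,u,2])>40 or g[v,u]<210 else '*%d')%g[v,u] for u in range(u0,u0+44,2)))
show(sys.argv[1])
E
python3 slot.py w7
```

```text
tip [280.84186472 166.38668593] top [233.34479816 277.83829909]
3 [285.2 174.9]
3.14 [278.7 171.8]
3.3 [271.  168.9]
u from 256
154 227 326 332 330 322 262 236 238 233 229 *295 *322 *472 *512 *492 *450 *384 *316 *323 *292 210 212
156 264 328 330 331 295 240 235 236 234 227 *368 *336 *323 *482 *480 *426 *351 *305 *324 *274 214 210
158 335 327 329 323 263 237 240 235 231 226 *309 *481 *385 *324 *319 *349 *317 *315 *311 243 216 214
160 348 331 333 295 240 236 240 236 230 224 203 *492 *479 *430 *362 *332 *320 *295 242 257 251 218
162 359 342 329 261 237 238 238 234 227 205 172 *492 *478 *437 *401 *352 *283 218 218 216 249 250
164 355 341 296 241 238 243 240 234 228 164 156 *469 *465 *415 *345 195 200 217 218 218 223 220
166 385 327 264 239 241 241 235 229 208 156 159 *362 *427 *313 154 155 219 221 218 221 224 227
168 400 293 245 240 240 240 236 227 164 159 155 *228 *288 156 153 174 220 218 217 225 228 229
170 271 262 243 241 240 238 230 209 155 159 157 154 156 154 156 210 221 220 219 226 229 227
172 278 246 244 244 242 236 229 174 160 156 158 154 157 155 167 223 219 219 225 228 232 228
174 250 242 243 242 239 234 220 159 158 157 156 157 157 156 190 224 222 221 225 230 228 243
176 237 243 243 243 241 234 192 160 156 159 157 156 160 162 220 222 220 223 230 232 227 238
178 242 244 246 241 235 224 158 157 158 156 157 158 159 178 218 221 222 228 233 230 233 234
180 244 247 246 243 235 191 157 158 160 159 160 159 159 204 223 222 225 229 234 230 234 241
182 246 245 241 239 233 192 168 158 159 160 158 156 173 215 221 223 227 231 235 225 240 234
184 294 257 242 237 233 229 232 209 174 160 158 159 205 212 215 224 230 235 232 225 237 322
186 352 341 302 253 236 230 230 232 227 223 186 169 215 215 222 229 234 237 226 223 404 494
```

The leg now reads about 3.13, squarely set. Over to the key.

Call:
{"op": "play_rows", "data": {"rows": [{"dp":[-0.62,0.56,-0.03],"turn":[0,0,0],"fingers":0},{"dp":[-0.62,0.56,-0.03],"turn":[0,0,0],"fingers":0},{"dp":[-0.62,0.56,-0.03],"turn":[0,0,0],"fingers":0},{"dp":[-0.62,0.56,-0.03],"turn":[0,0,0],"fingers":0},{"dp":[-0.62,0.56,-0.03],"turn":[0,0,0],"fingers":0}]}}

```text
clock: 15.03
eef_pos: [494.0, -163.9, 286.7]
tcp_rot: [3.14, 0.003, 0.201]
contact_force: [1.3, -1.2, 0.5]
opening: 1.003
grasp_force: 0.0
```

Call:
{"op": "play_rows", "data": {"rows": [{"dp":[-0.62,0.56,-0.03],"turn":[0,0,0],"fingers":0},{"dp":[-0.62,0.56,-0.03],"turn":[0,0,0],"fingers":0},{"dp":[-0.62,0.56,-0.03],"turn":[0,0,0],"fingers":0},{"dp":[-0.62,0.56,-0.03],"turn":[0,0,0],"fingers":0},{"dp":[-0.62,0.56,-0.03],"turn":[0,0,0],"fingers":0}]}}

```text
clock: 15.45
eef_pos: [394.9, -298.2, 293.3]
tcp_rot: [3.14, 0.002, 0.2]
contact_force: [0.3, -0.5, -0.4]
opening: 1.0
grasp_force: 0.0
```

Call:
{"op": "play_rows", "data": {"rows": [{"dp":[0,0,0],"turn":[0,0,0],"fingers":0},{"dp":[0,0,0],"turn":[0,0,0],"fingers":0}]}}

```text
clock: 15.62
eef_pos: [395.2, -298.3, 293.3]
tcp_rot: [3.141, 0.002, 0.197]
contact_force: [0.3, -0.2, -0.3]
opening: 1.001
grasp_force: 0.0
```

```bash
python3 - <<'E'
from jig import *
w=snap('wrist','w8'); s=r.sense(); print(s['eef_pos'],s['qpos'].round(2))
print('floor',proj(w,(416.7,-307.5,7)),'keytop',proj(w,(416.7,-307.5,130)))
E
```

```text
[ 395.98861172 -297.55529697  293.26967583] [-0.65  0.09  1.83 -0.    1.22  0.73]
floor [327.98782628 138.99593884] keytop [331.60769654 157.27756127]
```

Call:
{"op": "play_rows", "data": {"rows": [{"dp":[0.3,-0.5,0],"turn":[0,0,0],"fingers":0},{"dp":[0.3,-0.5,0],"turn":[0,0,0],"fingers":0},{"dp":[0.3,-0.5,0],"turn":[0,0,0],"fingers":0},{"dp":[0,0,0],"turn":[0,0,0],"fingers":0},{"dp":[0,0,0],"turn":[0,0,0],"fingers":0}]}}

```text
clock: 16.08
eef_pos: [420.6, -230.0, 293.3]
tcp_rot: [3.14, 0.002, 0.204]
contact_force: [0.2, 0.0, -0.5]
opening: 1.004
grasp_force: 0.0
```

```bash
python3 - <<'E'
from jig import *
w=snap('wrist','w9'); s=r.sense(); print(s['eef_pos'],s['qpos'].round(2))
print('floor',proj(w,(416.7,-307.5,7)),'keytop',proj(w,(416.7,-307.5,130)))
ims=[]
for n in ('w8','w9'):
    w=load(n); c=proj(w,(416.7,-307.5,80)).astype(int); 
    u0=int(np.clip(c[0]-100,0,440)); v0=int(np.clip(c[1]-75,0,250)); print(n,u0,v0)
    ims.append(cv2.resize(w['pixels'][v0:v0+150,u0:u0+200,::-1],(400,300),interpolation=cv2.INTER_CUBIC))
cv2.imwrite('pics/c9.png',cv2.resize(np.hstack(ims),(800,300)))
E
```

```text
[ 420.38187149 -230.87318056  293.32923137] [-0.5   0.06  1.86 -0.    1.22  0.87]
floor [369.99469857 165.66365161] keytop [388.58124835 192.77830742]
w8 229 73
w9 279 104
```

View pics/c9.png

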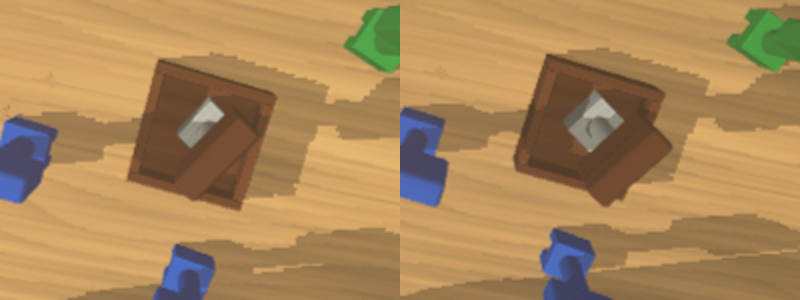

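The tenth view shows the key's grip top centred at w8 (337.5,151.3) and w9 (394,187). The fork is below it in the stand, and blue and green look-alikes stand outside.

```bash
python3 - <<'E'
from jig import *
A=load('w8');B=load('w9')
a=lambda u,v:(A,229+u/2,73+v/2); b=lambda u,v:(B,279+(u-400)/2,104+v/2)
La=[(236,108),(260,135),(198,200),(173,183)]; Lb=[(656,119),(673,147),(606,207),(587,190)]
P=[]
for x,y in zip(La,Lb):
    p,e=tri([a(*x),b(*y)]); P.append(p); print(p.round(1),np.round(e,1))
P=np.array(P);c=P.mean(0);print('c',c, 'side',np.linalg.norm(P[0]-P[3]),np.linalg.norm(P[0]-P[1]))
for pts,f in ((La,a),(Lb,b)):
    Q=np.array([atz(*f(*x),130) for x in pts]); d=Q[0]-Q[3]+Q[1]-Q[2]; print('z130',Q.mean(0).round(1),'yaw',np.arctan2(d[1],d[0]).round(3),np.linalg.norm(Q[0]-Q[3]).round(1),np.linalg.norm(Q[0]-Q[1]).round(1))
st=[atz(*a(*x),32) for x in ((160,60),(276,95),(240,210),(127,180))]; print('stand',np.mean(st,0),[np.linalg.norm(st[i]-st[i-1]).round(1) for i in range(4)],[x.round(0).tolist() for x in st])
print('fork', [atz(*f,35).round(1) for f in (a(203,122),b(595,120))])
# screw bar direction from w5
W=load('w5'); u=W['pixels'][125:165,215:262].astype(int); g=u.sum(2); m=(g>450)&(abs(u[:,:,0]-u[:,:,2])<40); ys,xs=np.where(m); print(len(xs),xs.mean()+215,ys.mean()+125)
q=np.array([atz(W,x+215,y+125,59)[:2] for x,y in zip(xs,ys)]); mm=q.mean(0); U,S_,V=np.linalg.svd(q-mm); print('bar',mm,V[0],np.arctan(V[0][1]/V[0][0]),S_/np.sqrt(len(q))*np.sqrt(12))
E
```

```text
[ 451.  -316.2  132.4] [1.1 1.1]
[ 438.7 -331.4  128.3] [0.1 0.1]
[ 396.9 -307.7  122.3] [0.7 0.7]
[ 405.7 -292.7  128.5] [0.1 0.1]
c [ 423.07122599 -312.0060344   127.87918706] side 51.122789384489685 19.93283088027319
z130 [ 423.6 -311.8  130. ] yaw -0.517 49.7 18.4
z130 [ 423.9 -311.4  130. ] yaw -0.533 51.7 18.4
stand [ 416.53614983 -308.6395028    32.        ] [np.float64(82.2), np.float64(78.9), np.float64(81.1), np.float64(81.2)] [[461.0, -273.0, 32.0], [454.0, -351.0, 32.0], [373.0, -346.0, 32.0], [379.0, -265.0, 32.0]]
fork [array([ 427.8, -307.7,   35. ]), array([ 426.4, -309.4,   35. ])]
184 229.75 148.36413043478262
bar [581.00421587 141.2478346 ] [-0.65785614  0.75314361] -0.8528276694973993 [32.91233563  8.84951244]
```

```bash
python3 - <<'E'
from jig import *
A=load('w8'); a=lambda u,v:(A,229+u/2,73+v/2)
for n,u,v in (('blue1',25,160),('blue2',185,275),('green',375,40)): print(n,[atz(*a(u,v),z).round(0) for z in (30,120)])
px=A['pixels'].astype(int); m=(px[:,:,2]-px[:,:,0]>60); n,l,st,c=cv2.connectedComponentsWithStats(m.astype(np.uint8)); print(st[1:][st[1:,4]>50],[ (atz(A,*x,60)).round(0) for x in c[1:][st[1:,4]>50]])
Rt=Ro.from_euler('xyz',[np.pi,0,2.617]); plan([423.7,-311.7,200],Rt)
E
```

```text
blue1 [array([ 378., -194.,   30.]), array([ 400., -214.,  120.])]
blue2 [array([ 317., -318.,   30.]), array([ 353., -310.,  120.])]
green [array([ 500., -405.,   30.]), array([ 495., -378.,  120.])]
[[229 134  24  20 193]
 [196 149  46  25 580]
 [310 197  26  23 241]
 [303 219  41  34 467]] [array([ 400., -199.,   60.]), array([ 369., -172.,   60.]), array([ 330., -314.,   60.]), array([ 283., -325.,   60.])]
turn [-2.000e-02  3.000e-02 -2.305e+01] max 23.1
dp in present tool axes [-0.32  1.99  2.34]  in final axes [-1.08 -1.71  2.33]
```

Call:
{"op": "play_rows", "data": {"rows": [{"dp":[-0.06,0.4,0],"turn":[0,0,0],"fingers":0},{"dp":[-0.06,0.4,0],"turn":[0,0,0],"fingers":0},{"dp":[-0.06,0.4,0],"turn":[0,0,0],"fingers":0},{"dp":[-0.07,0.4,0],"turn":[0,0,0],"fingers":0},{"dp":[-0.07,0.4,0],"turn":[0,0,0],"fingers":0}]}}

```text
clock: 16.55
eef_pos: [423.2, -314.1, 293.5]
tcp_rot: [3.14, 0.002, 0.2]
contact_force: [-0.1, -0.6, -1.1]
opening: 0.999
grasp_force: 0.0
```

Call:
{"op": "play_rows", "data": {"rows": [{"dp":[0,0,0.1],"turn":[0,0,-1],"fingers":0},{"dp":[0,0,0.1],"turn":[0,0,-1],"fingers":0},{"dp":[0,0,0.1],"turn":[0,0,-1],"fingers":0},{"dp":[0,0,0.1],"turn":[0,0,-1],"fingers":0},{"dp":[0,0,0.1],"turn":[0,0,-1],"fingers":0}]}}

```text
clock: 16.97
eef_pos: [423.1, -313.6, 273.2]
tcp_rot: [3.141, 0.003, 0.728]
contact_force: [-1.1, -0.0, -0.4]
opening: 1.003
grasp_force: 0.0
```

Call:
{"op": "play_rows", "data": {"rows": [{"dp":[0,0,0.1],"turn":[0,0,-1],"fingers":0},{"dp":[0,0,0.1],"turn":[0,0,-1],"fingers":0},{"dp":[0,0,0.1],"turn":[0,0,-1],"fingers":0},{"dp":[0,0,0.1],"turn":[0,0,-1],"fingers":0},{"dp":[0,0,0.1],"turn":[0,0,-1],"fingers":0}]}}

```text
clock: 17.38
eef_pos: [423.2, -313.6, 253.3]
tcp_rot: [-3.141, 0.002, 1.252]
contact_force: [-0.6, -0.1, -0.3]
opening: 1.003
grasp_force: 0.0
```

Call:
{"op": "play_rows", "data": {"rows": [{"dp":[0,0,0.1],"turn":[0,0,-1],"fingers":0},{"dp":[0,0,0.1],"turn":[0,0,-1],"fingers":0},{"dp":[0,0,0.1],"turn":[0,0,-1],"fingers":0},{"dp":[0,0,0.1],"turn":[0,0,-1],"fingers":0},{"dp":[0,0,0.1],"turn":[0,0,-1],"fingers":0}]}}

```text
clock: 17.8
eef_pos: [423.1, -313.6, 233.2]
tcp_rot: [-3.139, 0.001, 1.776]
contact_force: [0.7, -0.9, 0.5]
opening: 1.002
grasp_force: 0.0
```

Call:
{"op": "play_rows", "data": {"rows": [{"dp":[0,0,0.1],"turn":[0,0,-1],"fingers":0},{"dp":[0,0,0.1],"turn":[0,0,-1],"fingers":0},{"dp":[0,0,0.1],"turn":[0,0,-1],"fingers":0},{"dp":[0,0,0.1],"turn":[0,0,-1],"fingers":0},{"dp":[0,0,0.1],"turn":[0,0,-1],"fingers":0}]}}

```text
clock: 18.22
eef_pos: [423.1, -313.7, 213.2]
tcp_rot: [-3.139, 0.0, 2.299]
contact_force: [0.2, -0.1, -0.2]
opening: 1.001
grasp_force: 0.0
```

Call:
{"op": "play_rows", "data": {"rows": [{"dp":[0,0,0.1],"turn":[0,0,-1],"fingers":0},{"dp":[0,0,0.1],"turn":[0,0,-1],"fingers":0},{"dp":[0,0,0.1],"turn":[0,0,-1],"fingers":0},{"dp":[0,0,0],"turn":[0,0,0],"fingers":0},{"dp":[0,0,0],"turn":[0,0,0],"fingers":0}]}}

```text
clock: 18.63
eef_pos: [423.0, -313.4, 201.4]
tcp_rot: [-3.139, -0.001, 2.605]
contact_force: [-0.1, 0.1, 0.1]
opening: 1.0
grasp_force: 0.0
```

```bash
python3 - <<'E'
from jig import *
Rt=Ro.from_euler('xyz',[np.pi,0,2.617]); plan([423.7,-311.7,84],Rt); w=snap('wrist','w10')
s=r.sense(); print(s['eef_pos'],s['qpos'].round(2))
Rz=lambda x,y,z:(423.7+np.cos(-.525)*x-np.sin(-.525)*y,-311.7+np.sin(-.525)*x+np.cos(-.525)*y,z)
pts=[proj(w,Rz(x,y,130)) for x,y in ((25,8),(25,-8),(-25,-8),(-25,8))]; print(np.round(pts,0).tolist())
px=w['pixels'].astype(int); u,v=np.mean(pts,0).astype(int)
for vv in range(v-30,v+32,3): print(vv,' '.join('%3d'%px[vv,uu].sum() for uu in range(u-56,u+58,4)))
print(u-56)
E
```

```text
turn [-0.02 -0.01 -0.11] max 0.1
dp in present tool axes [0.   0.05 2.93]  in final axes [0.01 0.05 2.93]
[ 423.14566897 -313.46352334  201.63207071] [-0.64  0.23  1.87 -0.    1.04 -1.67]
[[333.0, 238.0], [312.0, 238.0], [311.0, 177.0], [333.0, 177.0]]
177 372 357 343 340 358 263 262 217 211 209 215 406 232 250 249 246 249 291 211 214 219 217 217 203 210 266 470 494 504
180 353 340 344 368 382 348 263 221 193 217 215 402 222 239 241 240 233 227 213 215 217 208 197 194 198 233 284 502 481
183 341 349 371 389 373 377 263 262 178 217 212 402 224 240 239 237 233 244 214 211 197 195 212 220 254 253 262 481 476
186 368 376 388 369 378 374 306 261 208 209 207 402 227 244 239 243 235 256 204 208 210 208 253 251 251 345 479 472 450
189 383 382 371 378 369 396 399 261 202 182 200 203 226 241 242 242 234 212 207 207 223 249 249 279 481 480 462 443 433
192 378 376 376 391 403 403 396 250 217 180 206 212 229 240 240 241 236 207 210 249 246 248 418 478 476 456 438 462 462
195 403 375 398 401 406 390 372 353 219 181 187 213 232 241 240 240 233 250 248 245 291 487 478 470 445 438 464 458 451
198 518
[... 976 characters left out ...]
 393 393 393 441 489 473 416 242 247 246 243 276 429 456 443 455 444 433 470 468 468 454 450 440
225 360 370 380 485 523 399 502 496 487 464 473 401 245 248 249 245 308 450 446 454 435 440 473 463 457 454 444 448 485
228 377 377 494 506 507 503 495 479 463 460 465 351 246 248 247 244 309 449 446 429 462 467 466 450 451 437 472 486 473
231 368 495 511 510 503 493 473 461 451 471 458 396 247 246 248 247 338 436 432 471 462 459 455 447 439 480 482 467 473
234 424 511 511 497 487 466 456 458 472 446 431 431 292 294 270 265 428 451 468 464 453 454 439 461 483 470 469 475 452
237 512 506 494 483 467 449 467 470 438 430 430 445 447 451 438 427 470 463 466 457 455 439 475 480 469 475 468 439 430
266
```

Call:
{"op": "play_rows", "data": {"rows": [{"dp":[0.05,0.05,0.5],"turn":[0,0,-0.1],"fingers":0},{"dp":[0,0,0.6],"turn":[0,0,0],"fingers":0},{"dp":[0,0,0.6],"turn":[0,0,0],"fingers":0},{"dp":[0,0,0.6],"turn":[0,0,0],"fingers":0},{"dp":[0,0,0.63],"turn":[0,0,0],"fingers":0}]}}

```text
clock: 19.1
eef_pos: [422.7, -311.1, 84.0]
tcp_rot: [-3.139, 0.001, 2.616]
contact_force: [0.5, -0.1, -0.9]
opening: 1.0
grasp_force: 0.0
```

Call:
{"op": "play_rows", "data": {"rows": [{"dp":[0,0,0],"turn":[0,0,0],"fingers":1},{"dp":[0,0,0],"turn":[0,0,0],"fingers":1},{"dp":[0,0,0],"turn":[0,0,0],"fingers":1},{"dp":[0,0,0],"turn":[0,0,0],"fingers":1},{"dp":[0,0,0],"turn":[0,0,0],"fingers":1}], "force": 70}}

```text
clock: 19.52
eef_pos: [423.2, -311.3, 86.0]
tcp_rot: [-3.139, 0.002, 2.619]
contact_force: [-0.9, 0.2, -0.6]
opening: 0.301
grasp_force: 0.0
```

Call:
{"op": "play_rows", "data": {"rows": [{"dp":[0,0,0],"turn":[0,0,0],"fingers":1},{"dp":[0,0,0],"turn":[0,0,0],"fingers":1},{"dp":[0,0,0],"turn":[0,0,0],"fingers":1},{"dp":[0,0,0],"turn":[0,0,0],"fingers":1}]}}

```text
clock: 19.85
eef_pos: [423.2, -311.2, 85.8]
tcp_rot: [-3.139, 0.002, 2.619]
contact_force: [-0.2, 0.8, 5.2]
opening: 0.179
grasp_force: 68.2
```

The key is gripped: the opening of about 15 mm matches the 16 mm grip. Lift and carry high over the leg to the screw.

Call:
{"op": "play_rows", "data": {"rows": [{"dp":[0,0,-0.4],"turn":[0,0,0],"fingers":1},{"dp":[0,0,-0.8],"turn":[0,0,0],"fingers":1},{"dp":[0,0,-0.8],"turn":[0,0,0],"fingers":1},{"dp":[0,0,-0.8],"turn":[0,0,0],"fingers":1},{"dp":[0,0,-0.8],"turn":[0,0,0],"fingers":1}]}}

```text
clock: 20.27
eef_pos: [422.2, -310.1, 230.4]
tcp_rot: [-3.139, -0.0, 2.619]
contact_force: [1.0, 0.2, -2.5]
opening: 0.181
grasp_force: 68.3
```

Call:
{"op": "play_rows", "data": {"rows": [{"dp":[0,0,-0.8],"turn":[0,0,0],"fingers":1},{"dp":[0,0,-0.8],"turn":[0,0,0],"fingers":1},{"dp":[0,0,-0.8],"turn":[0,0,0],"fingers":1},{"dp":[0.14,0.78,-0.1],"turn":[0,0,0],"fingers":1},{"dp":[0.14,0.78,0],"turn":[0,0,0],"fingers":1}]}}

```text
clock: 20.68
eef_pos: [445.0, -251.3, 331.7]
tcp_rot: [-3.139, 0.005, 2.616]
contact_force: [0.7, 0.6, -2.3]
opening: 0.175
grasp_force: 68.9
```

Call:
{"op": "play_rows", "data": {"rows": [{"dp":[0.15,0.78,0],"turn":[0,0,0],"fingers":1},{"dp":[0.15,0.78,0],"turn":[0,0,0],"fingers":1},{"dp":[0.15,0.78,0],"turn":[0,0,0],"fingers":1},{"dp":[0.15,0.78,0],"turn":[0,0,0],"fingers":1},{"dp":[0.15,0.78,0],"turn":[0,0,0],"fingers":1}]}}

```text
clock: 21.1
eef_pos: [495.9, -98.7, 328.4]
tcp_rot: [-3.139, 0.0, 2.619]
contact_force: [0.2, -1.0, -1.0]
opening: 0.18
grasp_force: 68.9
```

Call:
{"op": "play_rows", "data": {"rows": [{"dp":[0.15,0.78,0],"turn":[0,0,0],"fingers":1},{"dp":[0.15,0.78,0],"turn":[0,0,0],"fingers":1},{"dp":[0.15,0.78,0],"turn":[0,0,0],"fingers":1},{"dp":[0.15,0.78,0],"turn":[0,0,0],"fingers":1},{"dp":[0.15,0.78,0],"turn":[0,0,0],"fingers":1}]}}

```text
clock: 21.52
eef_pos: [547.8, 51.4, 328.0]
tcp_rot: [-3.139, 0.0, 2.619]
contact_force: [1.6, -0.7, -2.0]
opening: 0.179
grasp_force: 68.9
```

Call:
{"op": "play_rows", "data": {"rows": [{"dp":[0.15,0.78,0],"turn":[0,0,0],"fingers":1},{"dp":[0.15,0.78,0],"turn":[0,0,0],"fingers":1},{"dp":[0.1,0.4,0],"turn":[0,0,0.5],"fingers":1},{"dp":[0,0,0],"turn":[0,0,0.9],"fingers":1},{"dp":[0,0,0],"turn":[0,0,0.9],"fingers":1}]}}

```text
clock: 21.93
eef_pos: [572.9, 127.1, 327.3]
tcp_rot: [-3.139, -0.0, 2.376]
contact_force: [0.9, -0.9, -1.9]
opening: 0.178
grasp_force: 69.0
```

Call:
{"op": "play_rows", "data": {"rows": [{"dp":[0,0,0],"turn":[0,0,0.8],"fingers":1},{"dp":[0,0,0],"turn":[0,0,0],"fingers":1},{"dp":[0,0,0],"turn":[0,0,0],"fingers":1}]}}

```text
clock: 22.18
eef_pos: [572.9, 125.8, 327.6]
tcp_rot: [-3.139, 0.0, 2.297]
contact_force: [0.2, 0.4, -1.8]
opening: 0.177
grasp_force: 69.0
```

```bash
python3 - <<'E'
from jig import *
Rt=Ro.from_euler('xyz',[np.pi,0,2.289]); plan([581,141.2,160],Rt); s=r.sense(); print(s['clock'],s['eef_pos'],s['qpos'].round(2),s['opening'],s['grasp_force'])
W=load('w5');print('glue base~',atz(W,150,212,0),'cap',atz(W,82,258,145)); T=load('top0'); print(atz(T,226,214,150))
w=snap('wrist','w11'); px=w['pixels'].astype(int)
c=proj(w,(581,141.2,59)); print('screw',c)
p,R=tool(s); f=proj(w,p+[0,0,-79.]); print('foot pred',f, 'foot end',[proj(w,p+R.apply([x,y,79])).round() for x in(-16,16) for y in(-14,14)])
np.save('pics/x.npy',px)
E
```

```text
turn [-0.02  0.    0.08] max 0.1
dp in present tool axes [0.16 0.42 4.19]  in final axes [0.16 0.41 4.19]
22.1833 [572.85447778 125.76463415 327.58547166] [ 0.21  0.22  1.6  -0.    1.32 -0.51] 0.17716086841902873 69.04152274131775
glue base~ [443.68202374 266.90997254   0.        ] cap [452.12343412 262.80211208 145.        ]
[449.74173956 260.87313719 150.        ]
screw [331.96186912 151.28428533]
foot pred [319.90373433 204.77834721] foot end [array([302., 223.]), array([337., 223.]), array([302., 185.]), array([338., 186.])]
```

```bash
python3 - <<'E'
import numpy as np
px=np.load('pics/x.npy')
for v in range(132,262,3):
    row=''
    for u in range(284,376,2):
        R,G,B=px[v,u]; s=R+G+B; row+='#' if s<150 else ('g' if abs(R-B)<28 else ('.' if s>350 else 'b'))
    print(v,row)
E
```

```text
132 ...................gggggggggg.................
135 .................bggggggggggggb...............
138 ................bggggggggggggggb..............
141 ................gggggggggggggggg..............
144 ...............bgggggggggggggggg..............
147 ...............bgggggggggggggggg..............
150 ...............bgggggggggggggggg..............
153 ...............bggggggggggggggg...............
156 ................bggggggggggggg................
159 ..................bgggggggggg.................
162 .....................bggggb...................
165 ..............................................
168 ..............................................
171 ..............................................
174 ..............................................
177 ..............................................
180 ..............................................
183 ......bbb.....................................
186 ....bbbbb.ggg.................................
189 ....bbbbbggggg........ggggg...................
192 ...bbbbbbgggggggggggggggggg...................
195 ..bbbbbbggggggggggggggggg
[... 443 characters left out ...]
gbbbbbbbbbbbbbbbbgg....bb............
225 bbbbggggggbbbbbbbbbbbbbbbbgg..bb..............
228 bbbbbgggggbbbbbbbbbbbbbbbbggb.................
231 bbbbbbggggbbbbbbbbbbbbbbbbgg..................
234 bbbbbbggggbbbbbbbbbbbbbbbbbg..................
237 bbbbbbgggbbbbbbbbbbbbbbbbbbg..................
240 bbbbbbgggbbbbbbbbbbbbbbbbbb...................
243 bbbbgggggbbbbbbbbbbbbbbbbbbggggg..............
246 bbbbgggggbbbbbbbbbbbbbbbbbbggggg..............
249 bbbbgggggbbbbbbbbbbbbbbbbbbbgggg..............
252 gg#ggggggbbbbbbbbbbbbbbbbbbbggggggggg.........
255 g##gggggbbbbbbbbbbbbbbbbbbbbggggggggggb.......
258 ggggggggbbbbbbbbbbbbbbbbbbbbgggggggggggb......
261 ggggggggbbbbbbbbbbbbbbbbbbbbgggggggggggg......
```

```bash
python3 - <<'E'
from jig import *
w=load('w11'); px=w['pixels'].astype(int); s=px.sum(2)
for v in range(132,164,2): print(v,' '.join('%3d'%s[v,u] for u in range(312,350,2)))
sub=s[130:166,310:352]; m=(sub>330)&(abs(px[130:166,310:352,0]-px[130:166,310:352,2])<30)
n,l,st,c=cv2.connectedComponentsWithStats(m.astype(np.uint8)); k=1+st[1:,4].argmax(); ys,xs=np.where(l==k); print(st[k])
q=np.array([atz(w,x+310,y+130,59)[:2] for x,y in zip(xs,ys)]); 
(cx,cy),(a,b),th=cv2.minAreaRect(q.astype(np.float32)); print('rect',cx,cy,a,b,th)
mm=q.mean(0); U,S_,V=np.linalg.svd(q-mm); print('bar',mm,np.arctan(V[0][1]/V[0][0]),S_/np.sqrt(len(q))*np.sqrt(12))
E
```

```text
132 458 470 468 463 393 248 256 261 263 266 267 267 264 264 274 425 451 454 467
134 474 470 462 393 242 251 260 269 276 280 275 274 273 266 262 261 374 467 474
136 468 464 405 233 242 265 283 274 274 338 323 312 275 277 273 259 283 459 476
138 463 456 252 232 264 279 277 279 277 556 541 519 277 278 276 274 253 326 474
140 459 402 222 246 274 279 278 281 275 488 492 480 275 275 275 275 262 274 467
142 459 340 221 272 277 277 279 267 246 495 492 475 282 275 280 277 278 245 446
144 462 286 230 278 280 278 278 238 285 498 493 478 279 280 276 276 278 250 376
146 444 236 238 278 279 280 259 282 352 501 491 485 420 280 279 276 278 265 390
148 454 260 243 274 280 277 237 326 353 504 494 491 451 278 280 277 278 262 415
150 418 326 241 278 276 263 238 321 356 504 494 481 448 279 281 280 276 254 480
152 356 337 224 280 266 239 237 253 354 503 495 473 368 280 279 282 278 317 493
154 353 353 281 273 276 235 236 238 283 494 495 486 281 281 277 279 279 446 488
156 355 362 350 244 267 246 236 238 290 494 495 466 279 284 282 275 353 489 489
158 363 366 367 350 257 262 238 236 311 494 493 391 281 282 281 365 490 490 494
160 367 367 366 363 352 286 236 234 331 493 495 382 282 283 357 490 494 497 501
162 364 365 363 358 357 359 353 289 342 482 496 375 318 384 494 497 498 502 505
[ 17   6  11  28 204]
rect 579.5496215820312 142.86541748046875 13.778349876403809 37.428565979003906 42.15119171142578
bar [578.85620904 143.01697069] -0.8609523921945899 [34.77546814 11.34305152]
```

Call:
{"op": "play_rows", "data": {"rows": [{"dp":[0.16,0.43,0],"turn":[0,0,0.08],"fingers":1},{"dp":[0,0,0.8],"turn":[0,0,0],"fingers":1},{"dp":[0,0,0.9],"turn":[0,0,0],"fingers":1},{"dp":[0,0,0.9],"turn":[0,0,0],"fingers":1},{"dp":[0,0,0.9],"turn":[0,0,0],"fingers":1}]}}

```text
clock: 22.65
eef_pos: [581.5, 141.6, 186.4]
tcp_rot: [-3.14, 0.001, 2.289]
contact_force: [0.6, 0.3, -2.8]
opening: 0.178
grasp_force: 69.2
```

Call:
{"op": "play_rows", "data": {"rows": [{"dp":[0,0,0.6],"turn":[0,0,0],"fingers":1},{"dp":[0,0,0.3],"turn":[0,0,0],"fingers":1},{"dp":[0,0,0],"turn":[0,0,0],"fingers":1},{"dp":[0,0,0],"turn":[0,0,0],"fingers":1}]}}

```text
clock: 22.98
eef_pos: [581.9, 141.6, 151.9]
tcp_rot: [-3.139, 0.0, 2.287]
contact_force: [1.0, 0.5, -0.9]
opening: 0.18
grasp_force: 69.1
```

```bash
python3 - <<'E'
from jig import *
Rt=Ro.from_euler('xyz',[np.pi,0,2.289]); plan([581,141.2,122],Rt); s=r.sense(); print(s['clock'],s['eef_pos'],s['contact_force'])
w=snap('wrist','w12'); px=w['pixels'].astype(int); p,R=tool()
print('bar ends',[proj(w,(581+t*np.cos(-.853),141.2+t*np.sin(-.853),59)).round(1) for t in(-18,0,18)],'foot front',[proj(w,p+R.apply([16,y,79])).round() for y in(-14,-6,6,14)])
for v in range(130,240,3):
    row=''
    for u in range(276,366,2):
        R_,G,B=px[v,u]; s=R_+G+B; row+='#' if s<200 else ('g' if abs(R_-B)<28 and s<400 else 'G' if abs(R_-B)<28 else ('.' if s>350 else 'b'))
    print(v,row)
E
```

```text
turn [-0.02  0.   -0.02] max 0.0
dp in present tool axes [ 0.01 -0.02  0.75]  in final axes [ 0.01 -0.02  0.75]
22.9833 [581.88571136 141.63413267 151.9427329 ] [ 1.02634281  0.51046646 -0.89660567]
bar ends [array([318.7, 177.7]), array([318.8, 198.5]), array([318.8, 218.3])] foot front [array([303., 186.]), array([313., 186.]), array([329., 186.]), array([339., 186.])]
130 .............................................
133 .............................................
136 .............................................
139 .............................................
142 .............................................
145 .............................................
148 .............................................
151 .............................................
154 .............................................
157 ......................b......................
160 ................gggggggggggg.................
163 .............ggggggggggggggggg...............
166 ............gggggggggggggggggggg.............
169 ..........bgggggggggggggggggggggg............
172 ..........gggggggggggg
[... 423 characters left out ...]

199 ......bb..bgGGGGGGGGGGGGGGGGGGGGb............
202 .....b.....bGGGGGGGGGGGGGGGGGGGG.............
205 ...........bGGGGGGGGGGGGGGGGGGGG.............
208 ...........bGGGGGGGGGGGGGGGGGGGG.............
211 .........bbbGGGGGGggggGGGGGGGGGG.............
214 .......bbbb.GGGgbbbbbbbbbbbbbGGG.............
217 ......bb.b..GGGbbbbbbbbbbbbbbbGG.............
220 ............GGb#bbbbbbbbbbbbbbGG.............
223 ............GG##bbbbbbbbbbbbbbGG.............
226 ............gG#bbbbbbbbbbbbbbbGG.............
229 ............gG##bbbbbbbbbbbbbbgG.............
232 .............g#bbbbbbbbbbbbbbbgG.............
235 ............bb##bbbbbbbbbbbbbbbG.............
238 b............##bbbbbbbbbbb#bbbb..............
```

The bar end at u≈319.5 sits centred in the fork notch at u≈320. Lower the key over it.

Call:
{"op": "play_rows", "data": {"rows": [{"dp":[0,0,0.2],"turn":[0,0,0],"fingers":1},{"dp":[0,0,0.2],"turn":[0,0,0],"fingers":1},{"dp":[0,0,0.2],"turn":[0,0,0],"fingers":1},{"dp":[0,0,0.12],"turn":[0,0,0],"fingers":1},{"dp":[0,0,0],"turn":[0,0,0],"fingers":1}]}}

```text
clock: 23.45
eef_pos: [582.1, 141.7, 124.1]
tcp_rot: [-3.14, 0.001, 2.286]
contact_force: [-4.5, -0.9, 17.3]
opening: 0.176
grasp_force: 72.4
```

Call:
{"op": "play_rows", "data": {"rows": [{"dp":[0,0,0],"turn":[0,0,0],"fingers":1}]}}

```text
clock: 23.53
eef_pos: [582.0, 141.7, 124.2]
tcp_rot: [-3.14, 0.001, 2.286]
contact_force: [-3.6, -1.3, 17.3]
opening: 0.177
grasp_force: 72.2
```

Call:
{"op": "play_rows", "data": {"rows": [{"dp":[0,0,-0.05],"turn":[0,0,0.6],"fingers":1},{"dp":[0,0,0],"turn":[0,0,0.8],"fingers":1},{"dp":[0,0,0],"turn":[0,0,0.8],"fingers":1},{"dp":[0,0,0],"turn":[0,0,0.8],"fingers":1},{"dp":[0,0,0],"turn":[0,0,0.8],"fingers":1}]}}

```text
clock: 23.95
eef_pos: [581.3, 141.3, 124.7]
tcp_rot: [-3.139, 0.002, 1.884]
contact_force: [-2.1, -1.1, 5.0]
opening: 0.177
grasp_force: 70.4
```

Call:
{"op": "play_rows", "data": {"rows": [{"dp":[0,0,0],"turn":[0,0,0.8],"fingers":1},{"dp":[0,0,0],"turn":[0,0,0.8],"fingers":1},{"dp":[0,0,0],"turn":[0,0,0.8],"fingers":1},{"dp":[0,0,0],"turn":[0,0,0.8],"fingers":1},{"dp":[0,0,0],"turn":[0,0,0.8],"fingers":1}]}}

```text
clock: 24.37
eef_pos: [581.0, 141.2, 124.7]
tcp_rot: [-3.139, 0.003, 1.465]
contact_force: [-2.5, -2.2, 5.9]
opening: 0.178
grasp_force: 70.6
```

Call:
{"op": "play_rows", "data": {"rows": [{"dp":[0,0,0],"turn":[0,0,0.8],"fingers":1},{"dp":[0,0,0],"turn":[0,0,0.8],"fingers":1},{"dp":[0,0,0],"turn":[0,0,0.8],"fingers":1},{"dp":[0,0,0],"turn":[0,0,0],"fingers":1},{"dp":[0,0,0],"turn":[0,0,0],"fingers":1}]}}

```text
clock: 24.78
eef_pos: [580.8, 141.3, 124.6]
tcp_rot: [-3.14, 0.003, 1.218]
contact_force: [-2.6, -1.6, 5.8]
opening: 0.179
grasp_force: 70.6
```

```bash
python3 -c "
from rig import r; s=r.sense(); print(s['eef_pos'],s['tcp_rot'],s['wrist_torque'],s['contact_force'],s['qpos'].round(2),s['clock'])"
```

```text
[580.82431063 141.26568292 124.64107875] [-3.13986366  0.0032857   1.21763245] [-0.39019813  0.7371024  -0.00745514] [-2.57049871 -1.56342298  5.82903195] [ 0.24  0.43  1.78 -0.    0.93  0.59] 24.7833
```

Not at the stop yet, so I keep turning in small steps and watch the torque.

Call:
{"op": "play_rows", "data": {"rows": [{"dp":[0,0,0],"turn":[0,0,0.5],"fingers":1},{"dp":[0,0,0],"turn":[0,0,0.5],"fingers":1},{"dp":[0,0,0],"turn":[0,0,0.4],"fingers":1},{"dp":[0,0,0],"turn":[0,0,0],"fingers":1},{"dp":[0,0,0],"turn":[0,0,0],"fingers":1}]}}

```text
clock: 25.2
eef_pos: [580.7, 141.3, 124.6]
tcp_rot: [-3.14, 0.004, 1.071]
contact_force: [-4.0, -0.8, 5.7]
opening: 0.176
grasp_force: 70.6
```

```bash
python3 -c "
from rig import r; s=r.sense(); print(s['eef_pos'],s['tcp_rot'],s['wrist_torque'],s['contact_force'],s['clock'])"
```

```text
[580.70148987 141.27912905 124.61040245] [-3.14014571  0.00365049  1.07139838] [-0.41489909  0.83540674 -0.02325428] [-4.00440791 -0.81097996  5.65247254] 25.2
```

Call:
{"op": "play_rows", "data": {"rows": [{"dp":[0,0,0],"turn":[0,0,0.5],"fingers":1},{"dp":[0,0,0],"turn":[0,0,0.5],"fingers":1},{"dp":[0,0,0],"turn":[0,0,0],"fingers":1},{"dp":[0,0,0],"turn":[0,0,0],"fingers":1}]}}

```text
clock: 25.53
eef_pos: [580.6, 141.3, 124.6]
tcp_rot: [-3.14, 0.004, 0.967]
contact_force: [-3.8, -1.2, 5.7]
opening: 0.177
grasp_force: 70.7
```

```bash
python3 -c "
from rig import r; s=r.sense(); print(s['eef_pos'],s['tcp_rot'],s['wrist_torque'],s['contact_force'],s['clock'])"
```

```text
[580.5643248  141.28668413 124.61138889] [-3.1403238   0.00396768  0.96689549] [-0.31165279  0.98173498  0.25097222] [-3.83489087 -1.16595262  5.69687551] 25.5333
```

Call:
{"op": "play_rows", "data": {"rows": [{"dp":[0,0,0],"turn":[0,0,0.5],"fingers":1},{"dp":[0,0,0],"turn":[0,0,0.3],"fingers":1},{"dp":[0,0,0],"turn":[0,0,0],"fingers":1},{"dp":[0,0,0],"turn":[0,0,0],"fingers":1}]}}

```text
clock: 25.87
eef_pos: [580.6, 141.3, 124.7]
tcp_rot: [-3.141, 0.004, 0.886]
contact_force: [-3.8, -0.3, 6.6]
opening: 0.18
grasp_force: 74.4
```

```bash
python3 - <<'E'
from jig import *
s=r.sense(); print(s['eef_pos'],s['tcp_rot'],s['wrist_torque'],s['contact_force'],s['clock'])
w=snap('wrist','w13'); px=w['pixels'].astype(int)
print('bar ends', [proj(w,(581+t*np.cos(y),141.2+t*np.sin(y),59)).round(1).tolist() for y in (-2.025,-1.9) for t in(-18,18)])
for v in range(165,225,2):
    row=''
    for u in range(280,362,2):
        R_,G,B=px[v,u]; s=R_+G+B; row+='#' if s<200 else ('g' if abs(R_-B)<28 and s<400 else 'G' if abs(R_-B)<28 else ('.' if s>350 else 'b'))
    print(v,row)
E
```

```text
[580.57464316 141.33379219 124.66631586] [-3.14120701  0.00439419  0.8857895 ] [-0.18232757  1.01289245  1.48361934] [-3.76707323 -0.28357396  6.60898663] 25.8667
bar ends [[314.5, 187.6], [325.4, 231.1], [311.5, 188.4], [328.2, 230.3]]
165 ..................bgggb..................
167 ..............gggggggggggg...............
169 ............gggggggggggggggb.............
171 ..........bgggggggggggggggggg............
173 .........bggggggggggggggggggggb..........
175 ........bgggggggggggggggggggggg..........
177 .......bgggggggggggggggggggggggg.........
179 .......gggggggggggggggggggggggggb........
181 .......ggggggggggggggggggggggggggb.......
183 ......ggggggggggggGggggggggggggggb.......
185 ......gggggggggGGGGggggggggggggggb.......
187 .....bgggggggggGGGGGggggggggggggggb......
189 .....ggggggggggGGGGGggggggggggggggb......
191 .....gggggGggggGGGGGggggggggggggggb......
193 .....gggggGgggggggggggggggggggggggb......
195 .....gggggggggggggggggggggggggggggb......
197 .....gggggGGGGGGGGGGGGGGGGGGGgggggb......
199 ......gggGGGGGGGGGGGGGGGGGGGGGgggg.......
201 ......gggGGGGGGGGGGGGGGGGGGGGGgggb.......
203 ......gggGGGGGGGGGGGGGGGGGGGGGgggb.......
205 .......gggGGGGGGGGGGGGGGGGGGGGggg........
207 .......gggGGGGGGGGGGGGGGGGGGGGggg........
209 .......gggGGGGGGGGGgggGGGGGGGGggb........
211 ........ggGGGGGGGGGgggggGGGGGGgg.........
213 ........ggGGGGG.bbbbbbbbbGGGGGgb.........
215 .........gGGGbbbbbbbbbbbb#gGGGg..........
217 ..........GGbbbbbbbbbbbbbbbGGG...........
219 ..........GGbbbbbbbbbbbbbb#gGg...........
221 ..........GGbbbbbbbbbbbbbb#gGg...........
223 ..........GGbbbbbbbbbbbbbb#gGg...........
```

Torque rose to 1.5 N m against the firm stop (friction alone is 0.06), and the bar direction matches 1.8 rad. Unwind within the slack, lift, and carry back.

Call:
{"op": "play_rows", "data": {"rows": [{"dp":[0,0,0],"turn":[0,0,-0.7],"fingers":1},{"dp":[0,0,0],"turn":[0,0,-0.7],"fingers":1},{"dp":[0,0,-0.2],"turn":[0,0,0],"fingers":1},{"dp":[0,0,-0.3],"turn":[0,0,0],"fingers":1},{"dp":[0,0,-0.5],"turn":[0,0,0],"fingers":1}]}}

```text
clock: 26.33
eef_pos: [580.4, 141.4, 164.0]
tcp_rot: [-3.139, 0.004, 1.027]
contact_force: [-0.0, -0.6, -2.3]
opening: 0.18
grasp_force: 69.4
```

Call:
{"op": "play_rows", "data": {"rows": [{"dp":[0,0,-0.8],"turn":[0,0,0],"fingers":1},{"dp":[0,0,-0.8],"turn":[0,0,0],"fingers":1},{"dp":[0,0,-0.9],"turn":[0,0,0],"fingers":1},{"dp":[0,0,-0.9],"turn":[0,0,0],"fingers":1},{"dp":[0,0,-0.8],"turn":[0,0,0],"fingers":1}]}}

```text
clock: 26.75
eef_pos: [581.8, 142.0, 336.0]
tcp_rot: [3.14, 0.001, 1.027]
contact_force: [0.6, -0.3, -1.4]
opening: 0.177
grasp_force: 69.4
```

```bash
python3 - <<'E'
from jig import *
s=r.sense(); print(s['eef_pos'],s['tcp_rot'],s['contact_force'],s['opening'],s['grasp_force'])
w=snap('wrist','w14'); px=w['pixels'].astype(int); u=px
c=proj(w,(581,141.2,59)); u0,v0=int(c[0])-22,int(c[1])-22; sub=px[v0:v0+44,u0:u0+44]; m=(sub.sum(2)>440)&(abs(sub[:,:,0]-sub[:,:,2])<30)
n,l,st,cc=cv2.connectedComponentsWithStats(m.astype(np.uint8)); k=1+st[1:,4].argmax(); ys,xs=np.where(l==k)
q=np.array([atz(w,x+u0,y+v0,59)[:2] for x,y in zip(xs,ys)]); mm=q.mean(0); U,S_,V=np.linalg.svd(q-mm); a=np.arctan(V[0][1]/V[0][0]); print('bar',mm,a,'screw',(-.225-a)%np.pi,S_/np.sqrt(len(q))*np.sqrt(12))
plan([416.5,-308.5,330],Ro.from_euler('xyz',[np.pi,0,s['tcp_rot'][2]]))
E
```

```text
[581.75550723 141.9749692  336.04415783] [3.14045113e+00 9.03557601e-04 1.02672681e+00] [ 0.62798844 -0.2501866  -1.43566102] 0.1769458893902243 69.40623879432678
bar [579.82030065 142.24375361] 1.1336537114470067 screw 1.7829389421427864 [33.27051423  8.37782154]
turn [ 0.07 -0.05  0.  ] max 0.1
dp in present tool axes [-11.82   2.25   0.27]  in final axes [-11.82   2.25   0.32]
```

The screw measures 1.78 rad, at its stop. Carry the key back to the stand.

Call:
{"op": "play_rows", "data": {"rows": [{"dp":[-0.79,0.15,0],"turn":[0,0,0],"fingers":1},{"dp":[-0.79,0.15,0],"turn":[0,0,0],"fingers":1},{"dp":[-0.79,0.15,0],"turn":[0,0,0],"fingers":1},{"dp":[-0.79,0.15,0],"turn":[0,0,0],"fingers":1},{"dp":[-0.79,0.15,0],"turn":[0,0,0],"fingers":1}]}}

```text
clock: 27.22
eef_pos: [525.3, -10.1, 333.6]
tcp_rot: [3.141, 0.002, 1.027]
contact_force: [0.6, -0.4, -0.8]
opening: 0.181
grasp_force: 69.5
```

Call:
{"op": "play_rows", "data": {"rows": [{"dp":[-0.79,0.15,0],"turn":[0,0,0],"fingers":1},{"dp":[-0.79,0.15,0],"turn":[0,0,0],"fingers":1},{"dp":[-0.79,0.15,0],"turn":[0,0,0],"fingers":1},{"dp":[-0.79,0.15,0],"turn":[0,0,0],"fingers":1},{"dp":[-0.79,0.15,0],"turn":[0,0,0],"fingers":1}]}}

```text
clock: 27.63
eef_pos: [469.5, -161.1, 334.1]
tcp_rot: [3.141, 0.002, 1.027]
contact_force: [0.8, -0.3, -1.9]
opening: 0.176
grasp_force: 69.5
```

Call:
{"op": "play_rows", "data": {"rows": [{"dp":[-0.79,0.15,0],"turn":[0,0,0],"fingers":1},{"dp":[-0.79,0.15,0],"turn":[0,0,0],"fingers":1},{"dp":[-0.79,0.15,0],"turn":[0,0,0],"fingers":1},{"dp":[-0.79,0.15,0],"turn":[0,0,0],"fingers":1},{"dp":[-0.76,0.15,0],"turn":[0,0,0],"fingers":1}]}}

```text
clock: 28.05
eef_pos: [414.4, -311.1, 334.5]
tcp_rot: [3.141, 0.003, 1.027]
contact_force: [1.0, -0.1, -1.8]
opening: 0.179
grasp_force: 69.5
```

Call:
{"op": "play_rows", "data": {"rows": [{"dp":[0,0,0.8],"turn":[0,0,0],"fingers":1},{"dp":[0,0,0.9],"turn":[0,0,0],"fingers":1},{"dp":[0,0,0.9],"turn":[0,0,0],"fingers":1},{"dp":[0,0,0.9],"turn":[0,0,0],"fingers":1},{"dp":[0,0,0],"turn":[0,0,0],"fingers":1}]}}

```text
clock: 28.47
eef_pos: [411.6, -307.5, 188.2]
tcp_rot: [-3.132, 0.001, 1.027]
contact_force: [-2.4, 0.6, -2.5]
opening: 0.183
grasp_force: 69.6
```

```bash
python3 - <<'E'
from jig import *
s=r.sense(); print(s['clock'],s['eef_pos'],s['tcp_rot'],s['contact_force'])
plan([416.5,-308.5,86],Ro.from_euler('xyz',[np.pi,0,s['tcp_rot'][2]]))
w=snap('wrist','w15'); print([proj(w,x).round().tolist() for x in ((461,-273,32),(454,-351,32),(373,-346,32),(379,-265,32))])
px=w['pixels'].astype(int)
for v in range(120,260,4):
    row=''
    for u in range(220,420,4):
        R_,G,B=px[v,u]; t=R_+G+B; row+='g' if abs(R_-B)<28 else ('.' if t>320 else 'b')
    print(v,row)
E
```

```text
28.4667 [ 411.59142476 -307.51415489  188.20830903] [-3.13178165e+00  1.43962292e-03  1.02700891e+00] [-2.39818922  0.56715839 -2.5473261 ]
turn [-0.09  0.01 -0.  ] max 0.1
dp in present tool axes [0.05 0.14 2.55]  in final axes [0.04 0.12 2.56]
[[346.0, 123.0], [377.0, 191.0], [309.0, 224.0], [272.0, 158.0]]
120 bg............................bb..................
124 ............................bbbb..................
128 ..........................bbbbbbb.................
132 ........................bbbbbbbbb.................
136 ......................bbbbbbbbbbb.................
140 ....................bbbbbbbbbbbbbb................
144 ..................bbbbbbbbbbbbbbbb................
148 ................bbbbbbbbbbbbbbbbbbb...............
152 ..............bbbbbbbbbbbbbbbbbbbbb...............
156 ..............bbbbbbbbbbbbbbbbbbbbbb..............
160 ..............bbbbbbbbbbbbbbbbbbbbbb..............
164 ..............bbbbbbbbbbbbbbbbbbbbbbb.............
168 ...............bbbbbbbbbbbbbbbbbbbbbb.............
172 ...............bbbbbbbbbbbbbbbbbbbbbbb............
176 ...............
[... 435 characters left out ...]
bb........ggggggggggb...................
212 .......g..bb........gggggggggg....................
216 ..........bb........ggbbbbbbbg....................
220 ...........bb.......gbbbbbbbbg....................
224 ........b..bb........bbbbbbbbg....................
228 .......bbb..bg.......bbbbbbbbg....................
232 ..bbb.bbbb..b........bbbbbbbbg....................
236 gbbbbbbbbb..b........bbbbbbbbb....................
240 bbbbbbbbb.g..........bbbbbbbbb....................
244 bbbbbbbbb.........gggbbbbbbbbbgg..................
248 bbbbbbbb..........gggbbbbbbbbbgg..................
252 bbbbbbbb........ggggbbbbbbbbbbggggg...............
256 .bbbbbbb.......gggggbbbbbbbbbbgggggg..............
```

Call:
{"op": "play_rows", "data": {"rows": [{"dp":[0.05,0.12,0.3],"turn":[-0.09,0,0],"fingers":1},{"dp":[0,0,0.6],"turn":[0,0,0],"fingers":1},{"dp":[0,0,0.6],"turn":[0,0,0],"fingers":1},{"dp":[0,0,0.6],"turn":[0,0,0],"fingers":1},{"dp":[0,0,0.2],"turn":[0,0,0],"fingers":1}]}}

```text
clock: 28.93
eef_pos: [421.1, -311.4, 101.7]
tcp_rot: [3.133, 0.002, 1.029]
contact_force: [-0.4, 0.1, -2.0]
opening: 0.179
grasp_force: 69.5
```

Call:
{"op": "play_rows", "data": {"rows": [{"dp":[0,0,0.12],"turn":[0,0,0],"fingers":1},{"dp":[0,0,0],"turn":[0,0,0],"fingers":1}]}}

```text
clock: 29.1
eef_pos: [421.6, -311.8, 98.0]
tcp_rot: [3.131, 0.003, 1.029]
contact_force: [0.1, 0.1, -2.5]
opening: 0.18
grasp_force: 69.5
```

Call:
{"op": "play_rows", "data": {"rows": [{"dp":[-0.03,-0.1,0.12],"turn":[0.08,0,0],"fingers":1},{"dp":[0,0,0.1],"turn":[0,0,0],"fingers":1},{"dp":[0,0,0.05],"turn":[0,0,0],"fingers":1},{"dp":[0,0,0],"turn":[0,0,0],"fingers":1}]}}

```text
clock: 29.43
eef_pos: [416.7, -310.3, 86.1]
tcp_rot: [3.141, 0.002, 1.029]
contact_force: [0.4, 0.0, -1.3]
opening: 0.177
grasp_force: 69.5
```

Call:
{"op": "play_rows", "data": {"rows": [{"dp":[0,0,0.02],"turn":[0,0,0],"fingers":1},{"dp":[0,0,0],"turn":[0,0,0],"fingers":1}]}}

```text
clock: 29.6
eef_pos: [416.9, -310.4, 85.8]
tcp_rot: [3.14, 0.003, 1.03]
contact_force: [-1.5, 0.6, 4.3]
opening: 0.178
grasp_force: 70.4
```

The foot is on the floor with a light contact. Release and retreat straight up.

Call:
{"op": "play_rows", "data": {"rows": [{"dp":[0,0,0],"turn":[0,0,0],"fingers":0.7},{"dp":[0,0,0],"turn":[0,0,0],"fingers":0.5},{"dp":[0,0,0],"turn":[0,0,0],"fingers":0.5},{"dp":[0,0,0],"turn":[0,0,0],"fingers":0.5},{"dp":[0,0,0],"turn":[0,0,0],"fingers":0.5}]}}

```text
clock: 30.02
eef_pos: [416.8, -310.3, 85.2]
tcp_rot: [3.141, 0.002, 1.029]
contact_force: [0.3, 0.1, 0.0]
opening: 0.503
grasp_force: 0.0
```

Call:
{"op": "play_rows", "data": {"rows": [{"dp":[0,0,-0.4],"turn":[0,0,0],"fingers":0.5},{"dp":[0,0,-0.6],"turn":[0,0,0],"fingers":0.5},{"dp":[0,0,-0.8],"turn":[0,0,0],"fingers":0.5},{"dp":[0,0,-0.8],"turn":[0,0,0],"fingers":0.5},{"dp":[0,0,-0.8],"turn":[0,0,0],"fingers":0.5}]}}

```text
clock: 30.43
eef_pos: [416.4, -309.7, 222.5]
tcp_rot: [3.142, 0.002, 1.029]
contact_force: [0.3, -0.1, 0.5]
opening: 0.501
grasp_force: 0.0
```

Call:
{"op": "play_rows", "data": {"rows": [{"dp":[0,0,-0.6],"turn":[0,0,0],"fingers":0.5},{"dp":[0,0,0],"turn":[0,0,0],"fingers":0.5},{"dp":[0,0,0],"turn":[0,0,0],"fingers":0.5}]}}

```text
clock: 30.68
eef_pos: [417.4, -310.3, 246.6]
tcp_rot: [3.138, 0.003, 1.03]
contact_force: [-0.9, 0.3, -0.4]
opening: 0.5
grasp_force: 0.0
```

```bash
python3 - <<'E'
from jig import *
s=r.sense(); print(s['clock'],s['eef_pos'],s['tcp_rot'])
w=snap('wrist','w16'); px=w['pixels'].astype(int)
Rz=lambda x,y,z,a=1.03:(416.7+np.cos(a)*x-np.sin(a)*y,-310+np.sin(a)*x+np.cos(a)*y,z)
print('grip top pred',[proj(w,Rz(x,y,130)).round().tolist() for x,y in ((25,8),(25,-8),(-25,-8),(-25,8))])
for v in range(110,270,4):
    row=''
    for u in range(220,420,4):
        R_,G,B=px[v,u]; t=R_+G+B; row+='g' if abs(R_-B)<28 else ('.' if t>320 else ('#' if t>228 else 'b'))
    print(v,row)
# leg check from the scene camera
f=snap('scene','s9'); 
for n in ('s4','s9'):
    g=load(n)['pixels'][195:218,330:356].astype(int).sum(2); ys,xs=np.where(g<150); print('slot',xs.mean()+330,ys.mean()+195,len(xs))
d=cv2.absdiff(load('scene0')['pixels'],f['pixels']).max(2)
for nm,(x,y,h) in dict(glue=(446,265,70),wax=(0,0,0)).items():
    if h: u,v=proj(f,(x,y,h)).astype(int); print(nm,d[v-15:v+15,u-10:u+10].mean())
print('wax',d[188:212,398:426].mean(),'mallet',d[290:340,225:290].mean())
E
```

```text
30.6833 [ 417.44939193 -310.34553025  246.56387813] [3.13770203e+00 2.77860451e-03 1.02950083e+00]
grip top pred [[309.0, 162.0], [327.0, 162.0], [327.0, 215.0], [310.0, 215.0]]
110 ....ggg...........................................
114 ..##g.............................................
118 ...........................##.....................
122 ........................######....................
126 ......................########....................
130 ....................#b###bbbb#....................
134 ..................#b##bb#bbbb##...................
138 ................#b##bbbbbbbbb##...................
142 ...............###b#bbbbbbbbbb##..................
146 ..............###b##b#bbbbbbb###..................
150 ..............#bbbb#bbgg##ggb####.................
154 ..............##bbbbbbg#bbbgbb###.................
158 ...............#bbbbbbgbbbbgbb####................
162 ...............##bbb#bgbbbbgbbb###................
166 ................#bbbb#g####gbbbbb##...............
170 ................##bbb#g####gbbbbb##...............
174 .................#bbbbg####gbbbb####..
[... 724 characters left out ...]
...
230 ....#bbbb.........................................
234 ....#bbbbg........................................
238 .....#bbbb........................................
242 ..#..#bbbbg.......................................
246 ..g...#bbb..ggg.....................ggg...........
250 ...####bbg.gggg....................#bgg...........
254 ....####bgggggg....................bgggggg........
258 ....####ggggggg....................gggggggg.......
262 .....##gggggggg#...................gggggggg.......
266 .....#.gggggggg#...................ggggggggg......
slot 345.7741935483871 203.5483870967742 31
slot 345.0285714285714 204.0857142857143 35
glue 1.485
wax 1.4791666666666667 mallet 1.543076923076923
```

```bash
python3 -c "
from rig import r; print(r.sign_off())"
```

```text
the job is handed in; nothing more can be done
None
```

I turned the leg to face the pointer (measured about 3.13 rad), tightened the screw to its stop (about 1.78 rad), stood the key upright in its stand, left the bystanders undisturbed, and handed the job in at about 31 s; sign-off gave no verdict.

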